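# Fish a coverslip carrier out of a slanted well with a long hook

## Robot

A 7-joint arm with a two-finger parallel gripper is mounted at the origin on a cart in front of the work surface, level with it; the furniture and walls round the work are solid. World frame = base frame: x ahead of the robot, y to its left, z up, the work surface at z = 0. Lengths are in mm, angles in rad, forces in N, time in s.
With the tool pointing down it reaches from about 400 to 875 mm from the base axis. Payload 4.4 kg.
Tool frame: the origin (TCP) lies at the very end of the fingers, on their centre line; the grasp point (between the pads) lies 19 mm behind it; y points along the fingers, x is the direction in which the jaws open and shut, and the axes are right-handed (so a half turn about y gives the same grasp; the last joint's range is limited). The gripper opens to 85 mm and grips with 20 to 120 N. Pads are 22 mm wide; open, the fingers measure 114 mm over their backs; the gripper's body (76 mm by 85 mm) begins 54 mm behind the grasp point. The pads swing forward as they close: fully open they stand 13 mm farther back than shut.
Start: joints at [1.273, 0.628, 0.038, 1.517, -0.027, 0.996, -0.02], TCP at [149.352, -632.623, 231.313] pointing down, gripper open.
Joint ranges: [-3.06, 3.06], [-0.37, 2.12], [-1.25, 1.32], [0.18, 2.47], [-1.1, 4.24], [0.23, 1.98], [-2.94, 2.94]. Speed limits (rad/s): [2.57, 2.57, 3.14, 3.14, 3.14, 3.14, 3.14].

## Interface

Orientations are given as [roll, pitch, yaw] about the fixed x, y, z axes, in that order (R = Rz(yaw) Ry(pitch) Rx(roll)).
In Python, from cell import ctrl, get_image, nets gives the robot as it stands. The module is installed in compiled form; this text tells all that it offers.
- The arm moves only by the tool step_arm, never from a script. Its argument "moves" is text: rows parted by semicolons, each of 7 numbers parted by spaces: the shift along the tool's x, y, z normalised to -1 to 1, where 1 is 0.05 m, then the turn, a rotation vector about the tool's x, y, z normalised to -1 to 1, where 1 is 0.12 rad, then the opening, from 0 (shut) to 1 (fully open). A call has 1 to 20 rows; each row shifts and turns the commanded pose from where the row before left it, along the tool's axes as they then stand; what a row does not reach is not made up. A row lasts 1/10 s, in which the tool goes at most 50 mm and 8.59 degrees, less where a joint would pass 70% of its speed; a pose out of reach is approached as far as the arm can. A call with a number of a shift or a turn outside -1 to 1 is refused whole. A call with a gripper value outside its range is refused whole. The fingers move at their own pace and stop on an object; the grip force is fixed at half the most. Time passes only in rows, so rows that do not move let the fingers close. It gives the time, the measured TCP pose, the force and the opening at its end, in the units of the state.
- ctrl.read_state(): the state, without advancing time (a new reading comes with each control period).
- get_image(name): name is "scene" or "side" or "wrist"; returns a dict with "color" (400x640x3 uint8, blue, green, red), "vertical_fov" (degrees; the focal length in pixels is half the picture's height over the tangent of half this angle, whatever the lens; pixels are square), "cx", "cy" (the principal point, pixels), "R" (3x3) and "t" (3): a world point X has camera coordinates R X + t; the wrist camera has in their place "T_tool_cam" (4x4, takes a point from camera to tool coordinates, whose origin is the TCP and whose axes are the tool frame's). Camera axes: x right, y down, z forward; pixel columns grow to the right and rows downward; lengths in mm; the calibration is good to about 2 mm. A picture is of the moment at which its call begins: read the wrist's pose just before it. There is no depth.
- ctrl.finish_job(): hands the job in, once; it reports no verdict.
Trained networks look in a picture, given as the dict that the camera call returned (one of the last four; its "shot" number tells which), for a name from the list of things; names that differ only in an ending like _2 or _b are one class to them, and where a whole thing is asked for, a point or a joint stands for the part that bears it (a point fixed in the world has none). Each returns a list of dicts, best first, with "conf" (0 to 1); they miss things now and then, are a little off and sometimes report something else, mostly with a low value. They report only what shows in the picture. A call takes as long as a camera call.
- nets.find_in(picture, target): "position" ([x, y, z] in mm, in world coordinates, good to about 4 mm: the middle of the surface that is visible of it).
- nets.cut_out(picture, target): "pixels" (400x640 bool, what is visible of it).
- nets.place_of(picture, target): "position" ([x, y, z] in mm, in world coordinates, good to about 4 mm: a listed point, or the origin of a listed thing).
The state is a dict: "clock": time; "qpos": joint angles; "qd": joint speeds; "tau": joint torques, N m; "eef_pos": TCP position; "tool_rot": TCP orientation; "force": force on the tool from outside, world axes, zero at the start; "torque": the same for the moment, N m; "width": finger opening in mm.
Only numpy, scipy, OpenCV 4.12 (cv2) and the standard library are available. Lean on these libraries where they do the work, as an engineer would, in place of code of your own. Each camera call takes 0.05 s, during which the arm holds its last target.

## Task

Turn the clear dial cover of the slanted two-well block by its black knob until its opening lies squarely over the well with the orange coverslip carrier. Then take the red-handled hook from its stand, lift the orange carrier out of the well by its wire bail, stand it upright in the green tray and hang the hook back in its fork. Touch the orange carrier with the hook alone, and leave the blue carrier in its well and the orange-capped bottle where it is.

Things in the scene. Friction and masses are not known exactly. Their poses are not given: they have to be found in the camera images.
- well_block: White slanted block with two deep wells, fixed; origin on the bench below the point midway between the mouths; z up, x away from the robot, y from right well to left. Both wells lean 0.45 rad (26 deg) from vertical towards the robot: from the mouth they run along (0.435, 0, -0.900) of this frame. 'Up-slope' means (0.900, 0, 0.435), square to that.
- left_mouth (a point): Centre of the left (+y) well's mouth, 142 mm above the bench; axes as the block's. The well is a straight rectangular pit 130 mm deep, 46 mm wide along y and 56 mm across the slope; walls 6 mm.
- right_mouth (a point): Centre of the right (-y) well's mouth, 80 mm from the left one; otherwise the same.
- cover (a joint): Angle (rad) of the dial cover, a clear 4 mm sheet, radius 104 mm, 3 to 7 mm above the mouths. Its wedge opening (38 deg each side of its middle) points up-slope between the wells at 0, squarely over the left well at +0.78, over the right at -0.78; positive is anticlockwise from above. Starts within 0.25 of 0, stops at +-1.0, stays where left (about 0.1 N m of friction).
- cover_knob (a point): Centre of the cover's black bar knob, on the turning axis. Bar 44 mm long, 16 wide, 26 tall (13 mm either side of this point along z), its lower edge 8 mm above the clear sheet. z of the point is the turning axis, out of the block, leaning 26 deg towards the robot; x runs along the bar to the middle of the opening.
- orange_carrier_bail (a point): Middle of the crossbar of the orange carrier's bail: 5 mm wire, 35 mm long, along the carrier's y, 84.5 mm above its underside, 26 mm free between it and the frame below. At the start it is about 45 mm below the mouth and 7 mm down-slope of the well's middle, as the carrier lies on the wall nearest the robot. z is the carrier's upright axis.
- orange_carrier: Orange coverslip carrier, loose, 75 to 170 g: a 40 x 40 x 56 mm frame with glass slips and a wire bail, 87 mm tall in all, at the bottom of one of the wells. Origin in the centre of its underside, z its upright axis.
- blue_carrier_bail (a point): The same point on the blue carrier, which is alike but blue, in the other well.
- picker_grip (a point): Centre of the red handle of the hook tool (loose, 100 g): 22 x 22 mm square, 62 mm tall (31 mm either side along z). z points up the tool. In the stand the hook's point faces the robot (the tool's -x). Under the handle a 36 x 36 x 4 mm collar (its underside 36 mm below this point), then a 6.4 mm round rod along the axis.
- picker_hook (a point): Seat of the hook at the end of the tool's rod: 137 mm below the handle's centre, 7.5 mm to the tool's -x of the rod's axis; axes as the handle's. The hook is a J of 6.4 mm rod: clear width 8.6 mm between rod and upturned point; lowest steel 6.4 mm below this point, tip of the upturned point 11 mm above it, centred 15 mm from the rod's axis.
- picker: The hook tool; origin in the centre of the collar's underside.
- fork (a point): Where the tool's axis hangs in its stand (fixed, aluminium fork, grey foot): on the upper face of the two tines, 130 mm above the bench. x points to the stand's post behind, whose top is 7 mm below this face. The slot is 18 mm wide, open towards -x, from 20 mm in front of this point to 30 mm behind it; the collar rests on the tines.
- tray: Green open tray fixed to the bench, 130 x 130 mm outside, rim 18 mm high, walls and floor 4 mm; origin in the centre of its underside.
- blue_carrier: The blue carrier; origin in the centre of its underside.
- indicator: Bystander: white bottle with an orange cap and a red label, 36 mm across, 76 mm tall, loose; origin in the centre of its underside.

How it is judged:
By the outcome, as a careful person would: the job done as asked, in the order asked, and still so for the second after the job is handed in, with the robot touching nothing.
It also fails if it takes over 72 s, if anything falls off the work surface, if the arm or the gripper's body presses on something with over 40 N, if the wrist force passes 120 N, or if a joint passes its speed limit or range.

## Working session

There is one attempt and no reset: what is moved stays moved. The work goes in short steps, Python scripts to look and compute and a tool call to move; the robot and the scene stay as the last step left them, time stands still between calls to the robot, and variables do not carry over. Pictures are saved under pics/ and viewed, and the job is handed in when it is done.

Besides the shell and the picture viewer there is one more tool, called after "Call:" as a command line: name --argument value ..., lists and objects as JSON in quotes. step_arm: Moves the arm, as the interface text tells. Scaled input: -1 to 1 covers 0.05 m each way for a shift and 0.12 rad each way for a turn. Its arguments: {"type":"object","properties":{"moves":{"type":"string"}},"required":["moves"]}

```bash
ls; mkdir -p pics; python3 - <<'E'
from cell import ctrl,get_image,nets
import cv2
print(ctrl.read_state())
for n in ["scene","side","wrist"]:
    p=get_image(n); cv2.imwrite(f"pics/a_{n}.png",p["color"])
    print(n,{k:v for k,v in p.items() if k!="color"})
    for t in ["well_block","cover_knob","orange_carrier_bail","blue_carrier_bail","picker_grip","picker_hook","fork","tray","indicator","left_mouth","right_mouth"]:
        r=nets.place_of(p,t)
        print(t,[(x["position"],round(x["conf"],2)) for x in r[:2]])
print(ctrl.read_state()["clock"])
E
```

```text
pics
{'clock': 0.0, 'qpos': array([ 1.27321268,  0.62937449,  0.0384293 ,  1.51834755, -0.02699077,
        0.99625516, -0.01998726]), 'qd': array([-2.20391015e-03,  7.50789139e-04,  1.31794258e-03,  1.00744654e-03,
       -2.18913693e-05,  3.69649923e-04,  9.89287941e-04]), 'tau': array([ 5.31376863e-04, -5.63404298e+01,  1.22627847e+00, -1.93446511e+01,
        1.10204582e-02,  1.03739515e-02,  5.75221918e-06]), 'eef_pos': array([ 149.20907179, -632.02408504,  230.37699411]), 'tool_rot': array([-1.57082205,  0.00186667, -1.33898424]), 'force': array([-0.4622466 , -0.33843661, -0.35271103]), 'torque': array([-0.01269057,  0.00530127,  0.00149618]), 'width': 85.68977534714155}
scene {'vertical_fov': 47.34059172362157, 'cx': 320.1066887231493, 'cy': 202.99870907646041, 'R': array([[-0.51821125, -0.85523766, -0.00506352],
       [-0.51989293,  0.31970695, -0.79214822],
       [ 0.67909384, -0.40786763, -0.61030776]]), 't': array([240.32141005, 339.53826503, 804.16202317]), 'shot': 1}
well_block [([575.9, 33.3, 0.5], 0.77)]
cover_knob [([525.3, 42.8, 151.5], 0.73)]
orange_carrier_bail [
[... 1100 characters left out ...]
87)]
right_mouth [([564.9, -0.5, 135.7], 0.61), ([362.6, 155.9, -0.3], 0.27)]
wrist {'vertical_fov': 66.51416747910511, 'cx': 314.7243681875489, 'cy': 197.4728840313753, 'T_tool_cam': array([[ 9.99999991e-01, -9.50522137e-05, -9.13042647e-05,
        -6.47949228e-01],
       [ 6.17593625e-05, -2.74052480e-01,  9.61714737e-01,
        -1.42346815e+02],
       [-1.16435275e-04, -9.61714734e-01, -2.74052472e-01,
         6.82736505e+01],
       [ 0.00000000e+00,  0.00000000e+00,  0.00000000e+00,
         1.00000000e+00]]), 'shot': 3}
well_block []
cover_knob []
orange_carrier_bail []
blue_carrier_bail []
picker_grip []
picker_hook []
fork []
tray []
indicator []
left_mouth []
right_mouth []
1.8
```

View images.

View pics/a_scene.png

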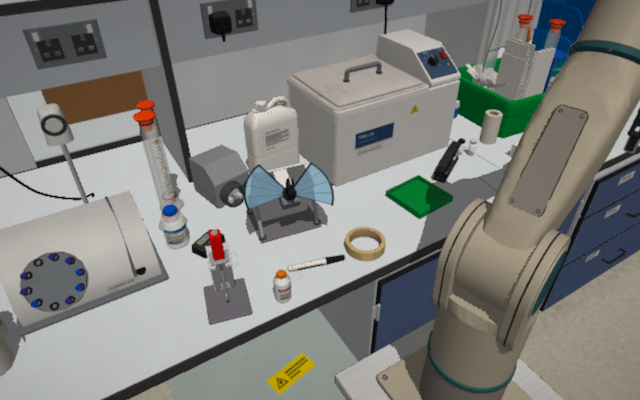

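View pics/a_side.png

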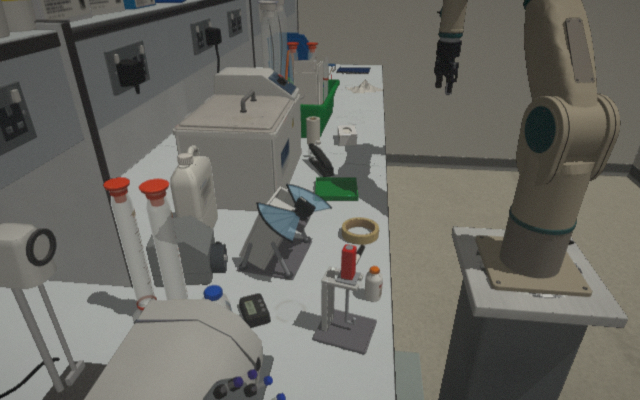

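View pics/a_wrist.png

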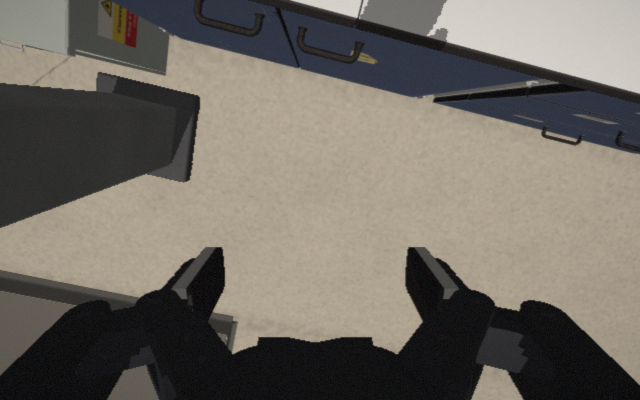

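```bash
python3 - <<'E'
import cv2,numpy as np
a=cv2.imread("pics/a_scene.png"); b=cv2.imread("pics/a_side.png")
c=cv2.resize(a[150:250,230:350],None,fx=5,fy=5,interpolation=cv2.INTER_CUBIC)
d=cv2.resize(b[170:290,230:350],None,fx=5,fy=5,interpolation=cv2.INTER_CUBIC)
cv2.imwrite("pics/z1.png",c);cv2.imwrite("pics/z2.png",d)
E
```

```text
(no output)
```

View pics/z1.png

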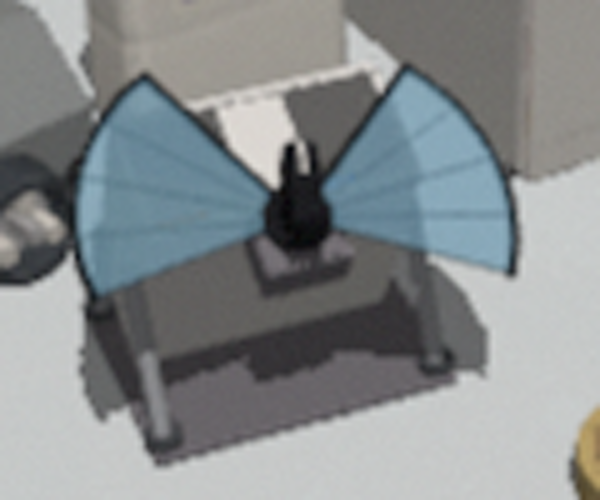

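View pics/z2.png

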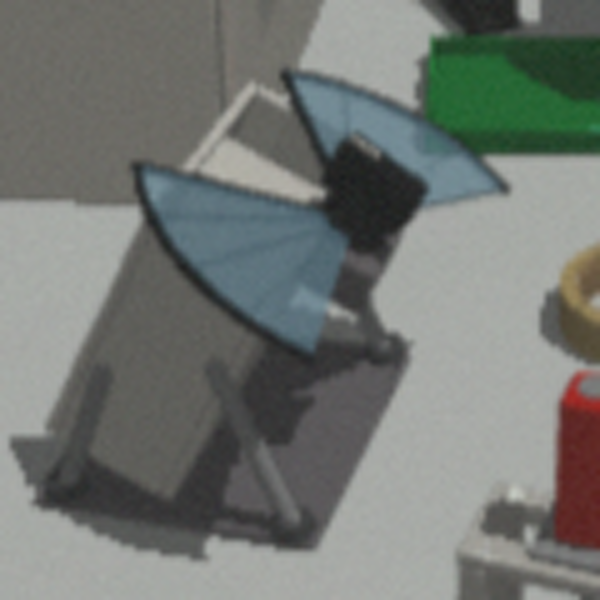

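```bash
cat > h.py <<'E'
import numpy as np, cv2
from scipy.spatial.transform import Rotation as Ro, Slerp
from scipy.optimize import least_squares
def Rt(rpy): return Ro.from_euler('xyz',rpy).as_matrix()
def pose(st): return np.array(st['eef_pos']),Rt(st['tool_rot'])
def Rtool(yawb,tilt=0.45,dyaw=0.0):
    # tool y along well axis; tool x=-block y; extra turn dyaw about the upward axis
    y=np.array([np.sin(tilt),0,-np.cos(tilt)]); x=np.array([0,-1.,0]); z=np.cross(x,y)
    M=np.stack([x,y,z],1); M=Ro.from_euler('z',yawb).as_matrix()@M
    return M@Ro.from_rotvec([0,-dyaw,0]).as_matrix()
def plan(p,R,wps,g):
    """wps: list of (pos,R,n). prints rows"""
    rows=[];cp=np.array(p,float);cR=np.array(R)
    for (q,S,n) in wps:
        q=np.array(q,float);S=cR if S is None else S
        p0=cp.copy();R0=cR.copy();rv=Ro.from_matrix(R0.T@S).as_rotvec()
        for i in range(1,n+1):
            tp=p0+(q-p0)*i/n; tR=R0@Ro.from_rotvec(rv*i/n).as_matrix()
            s=np.round(cR.T@(tp-cp)/50,2); w=np.round(Ro.from_matrix(cR.T@tR).as_rotvec()/0.12,2)
            if abs(s).max()>1 or np.linalg.norm(s)>1 or np.linalg.norm(w)>1: print("TOO BIG",s,w)
            rows.append(np.r_[s,w,g])
            cp=cp+cR@(s*50); cR=cR@Ro.from_rotvec(w*.12).as_matrix()
    # compress print
    print("; ".join(" ".join(f"{v+0:g}" for v in r) for r in rows)); print(len(rows),"rows; end",cp.round(1))
    return cp,cR
def proj(pic,X,TW=None):
    X=np.atleast_2d(X); f=200/np.tan(np.radians(pic['vertical_fov']/2))
    if 'R' in pic: C=X@np.array(pic['R']).T+pic['t']
    else:
        p,R=TW; T=np.array(pic['T_tool_cam']); Xt=(X-p)@R; C=(Xt-T[:3,3])@T[:3,:3]
    return np.c_[f*C[:,0]/C[:,2]+pic['cx'],f*C[:,1]/C[:,2]+pic['cy']]
E
python3 - <<'E'
from h import *
from cell import ctrl
st=ctrl.read_state();p,R=pose(st)
plan(p,R,[([420,-420,330],Rtool(-0.15,0.2),8),([457,51,285],Rtool(-0.15),10)],1)
E
```

```text
-0.36 -0.25 0.78 0.21 0.4 -0.04 1; -0.4 -0.23 0.77 0.2 0.39 -0.04 1; -0.43 -0.21 0.75 0.21 0.4 -0.04 1; -0.47 -0.19 0.74 0.2 0.4 -0.04 1; -0.5 -0.19 0.72 0.21 0.39 -0.04 1; -0.54 -0.16 0.7 0.2 0.4 -0.04 1; -0.56 -0.15 0.68 0.21 0.39 -0.04 1; -0.6 -0.14 0.65 0.21 0.4 -0.04 1; -0.94 0.07 -0.08 0.21 0 0 1; -0.94 0.08 -0.09 0.21 0 0 1; -0.95 0.07 -0.09 0.2 0 0 1; -0.94 0.06 -0.09 0.21 0 0 1; -0.94 0.07 -0.09 0.21 0 0 1; -0.94 0.06 -0.09 0.21 0 0 1; -0.95 0.07 -0.1 0.21 0 0 1; -0.94 0.05 -0.09 0.2 0 0 1; -0.94 0.06 -0.1 0.21 0 0 1; -0.94 0.05 -0.1 0.21 0 0 1
18 rows; end [456.8  50.9 285.2]
```

Call:
step_arm --moves "-0.36 -0.25 0.78 0.21 0.4 -0.04 1; -0.4 -0.23 0.77 0.2 0.39 -0.04 1; -0.43 -0.21 0.75 0.21 0.4 -0.04 1; -0.47 -0.19 0.74 0.2 0.4 -0.04 1; -0.5 -0.19 0.72 0.21 0.39 -0.04 1; -0.54 -0.16 0.7 0.2 0.4 -0.04 1; -0.56 -0.15 0.68 0.21 0.39 -0.04 1; -0.6 -0.14 0.65 0.21 0.4 -0.04 1; -0.94 0.07 -0.08 0.21 0 0 1; -0.94 0.08 -0.09 0.21 0 0 1; -0.95 0.07 -0.09 0.2 0 0 1; -0.94 0.06 -0.09 0.21 0 0 1; -0.94 0.07 -0.09 0.21 0 0 1; -0.94 0.06 -0.09 0.21 0 0 1; -0.95 0.07 -0.1 0.21 0 0 1; -0.94 0.05 -0.09 0.2 0 0 1; -0.94 0.06 -0.1 0.21 0 0 1; -0.94 0.05 -0.1 0.21 0 0 1"

```text
clock: 3.6
eef_pos: [453.9, 6.1, 288.7]
tool_rot: [-1.148, -0.006, -1.723]
force: [-1.1, -0.6, 0.4]
width: 85.5
```

```bash
python3 - <<'E'
from cell import ctrl,get_image,nets
import cv2,pickle
st=ctrl.read_state();print(st['clock'],st['eef_pos'],st['tool_rot'],st['qpos'])
p=get_image("wrist"); cv2.imwrite("pics/b.png",p["color"]); pickle.dump((st,p),open("b.pkl","wb"))
for t in ["cover_knob","orange_carrier_bail","blue_carrier_bail","left_mouth","right_mouth"]:
    r=nets.place_of(p,t); print(t,[(x["position"],round(x["conf"],2)) for x in r[:2]])
E
```

```text
3.6 [453.87254892   6.14123757 288.72410703] [-1.14786982 -0.00566191 -1.72340633] [-0.14959045  0.1032135  -0.03852126  2.30772545  0.42523971  0.36059614
 -2.28045584]
cover_knob [([522.7, 41.2, 149.5], 0.96)]
orange_carrier_bail [([588.4, 74.2, 91.0], 0.59), ([414.1, 263.0, 162.7], 0.31)]
blue_carrier_bail [([582.8, -3.2, 98.3], 0.59)]
left_mouth []
right_mouth [([568.9, -5.6, 142.5], 0.89)]
```

View pics/b.png

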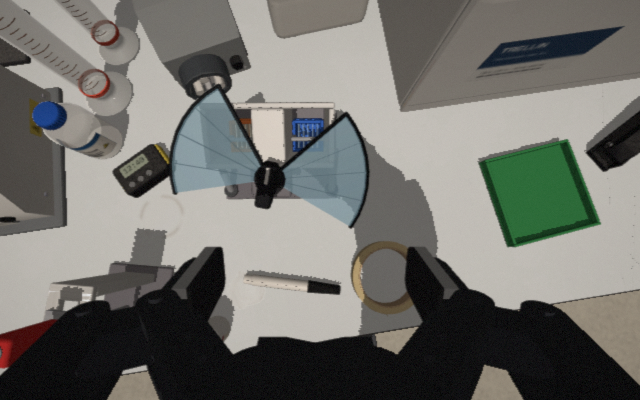

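```bash
python3 - <<'E'
import cv2,numpy as np
a=cv2.imread("pics/b.png")
c=cv2.resize(a[78:238,160:380],None,fx=3.6,fy=3.6,interpolation=cv2.INTER_CUBIC)
cv2.imwrite("pics/b1.png",c)
E
```

```text
(no output)
```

View pics/b1.png

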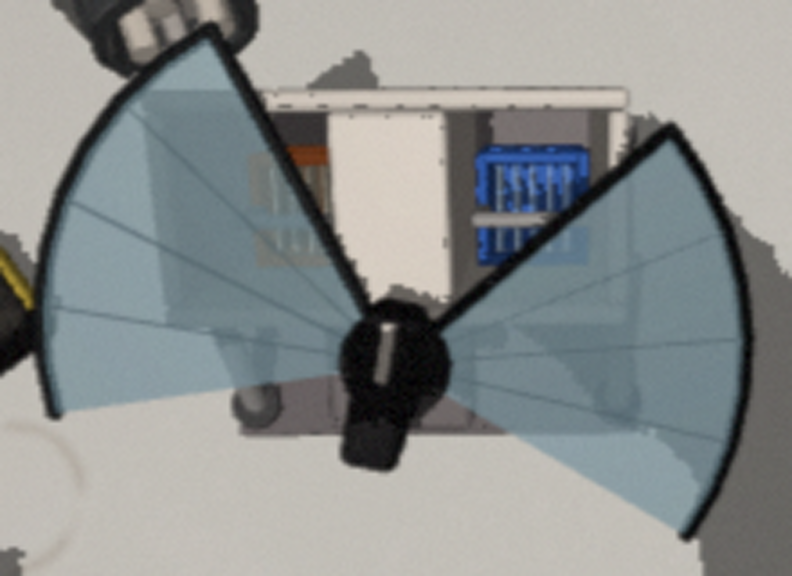

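```bash
cat >> h.py <<'E'
T=0.45; UP=np.array([np.cos(T),0,np.sin(T)]); AX=np.array([-np.sin(T),0,np.cos(T)]); YY=np.array([0,1.,0])
def blk(b,u,y,h):
    """world of point at mouth-plane coords (u up-slope, y, h out of block) ; b=(x,y,yaw)"""
    u=np.atleast_1d(np.asarray(u,float));y=np.asarray(y,float);h=np.asarray(h,float)
    L=np.array([0,0,142.])+np.outer(u,UP)+np.multiply.outer(y+0*u,YY)+np.multiply.outer(h+0*u,AX)
    return L@Ro.from_euler('z',b[2]).as_matrix().T+np.array([b[0],b[1],0])
def cov(b,th,r,a,h):
    """cover point at radius r, angle a from opening middle"""
    return blk(b,-40+r*np.cos(th+np.asarray(a)),r*np.sin(th+np.asarray(a)),h)
E
python3 - <<'E'
from h import *
import pickle
st,pic=pickle.load(open("b.pkl","rb")); TW=pose(st)
w=np.radians(38)
obs=np.array([[217.8,85.8],[346.7,113.6],[284.2,109.1],[329.4,109.1],[251.1,109.1]])
def model(v):
    b=v[:3]
    X=np.vstack([cov(b,v[3],104,w,5),cov(b,v[3],104,-w,5),blk(b,28,-17,0),blk(b,28,-63,0),blk(b,28,17,0)])
    return proj(pic,X,TW)
r=least_squares(lambda v:(model(v)-obs).ravel(),[574,33,-.15,-.1]); print(r.x,(model(r.x)-obs).round(1))
v=r.x
print("knob",blk(v[:3],-40,0,28),"bails",blk(v[:3],-7,40,-45),blk(v[:3],-7,-40,-45))
print(proj(pic,np.vstack([blk(v[:3],-40,0,41),blk(v[:3],-7,-40,-45),blk(v[:3],-7,40,-45)]),TW))
E
```

```text
[ 5.69578297e+02  3.59838976e+01 -1.39159713e-01 -2.14345259e-01] [[ 0.7 -2. ]
 [ 0.1 -2. ]
 [-0.1  1.4]
 [ 0.1  0.9]
 [-0.7  1.8]]
knob [[521.84730242  42.66934047 149.8138975 ]] bails [[588.26877102  73.75647449  98.43512166]] [[577.17189103  -5.47015774  98.43512166]]
[[265.35600892 186.26802424]
 [307.83203404 139.87059897]
 [240.37823458 140.62785983]]
```

```bash
cat >> h.py <<'E'
B=np.array([569.8,35.6,-0.14]); TH0=-0.214
E
python3 - <<'E'
from h import *
from cell import ctrl
st=ctrl.read_state();p,R=pose(st);print(st['clock'],p)
Rk=Rtool(B[2],.45,TH0)
plan(p,R,[(blk(B,-40,0,60)[0],Rk,4),(blk(B,-40,0,14)[0],Rk,3)],1)
E
```

```text
3.9 [453.83413006   3.37756912 288.50639212]
-0.25 0.6 -0.01 0.06 0.42 0.03 1; -0.24 0.59 -0.02 0.05 0.43 0.03 1; -0.24 0.6 -0.04 0.06 0.42 0.04 1; -0.24 0.6 -0.06 0.06 0.42 0.03 1; 0 0.31 0 0 0 0 1; 0 0.3 0 0 0 0 1; 0 0.31 0 0 0 0 1
7 rows; end [528.   41.6 137.3]
```

Call:
step_arm --moves "-0.25 0.6 -0.01 0.06 0.42 0.03 1; -0.24 0.6 -0.02 0.06 0.42 0.03 1; -0.24 0.6 -0.04 0.06 0.42 0.04 1; -0.24 0.6 -0.06 0.06 0.42 0.03 1; 0 0 0 0 0 0 1"

```text
clock: 4.4
eef_pos: [509.4, 36.8, 216.4]
tool_rot: [-1.162, 0.058, -1.883]
force: [-0.4, -0.3, 0.0]
width: 85.5
```

```bash
python3 - <<'E'
from h import *
from cell import ctrl,get_image
import pickle
st=ctrl.read_state();p,R=pose(st);print(st['clock'],p,st['qpos'])
pic=get_image("wrist");pickle.dump((st,pic),open("c.pkl","wb"));a=pic['color'].copy()
X=np.vstack([cov(B,TH0,22,0,41),cov(B,TH0,22,np.pi,41),cov(B,TH0,104,np.radians([38,-38]),5),blk(B,-40,0,41)])
for q in proj(pic,X,(p,R)): cv2.circle(a,tuple(int(round(t)) for t in q),3,(0,0,255),1)
cv2.imwrite("pics/c.png",a)
Rk=Rtool(B[2],.45,TH0)
print(R.T@(blk(B,-40,0,60)[0]-p), Ro.from_matrix(R.T@Rk).as_rotvec())
plan(p,R,[(blk(B,-40,0,14)[0],Rk,3)],1)
E
```

```text
4.4 [509.3637862   36.76160623 216.42465557] [-0.21566179  0.3280479  -0.03002645  2.27771546  0.84991386  0.23286256
 -2.93994229]
[ -4.59893686  33.66346839 -18.21221339] [0.03368765 0.03327138 0.02244328]
-0.04 0.53 -0.11 0.09 0.09 0.06 1; -0.03 0.53 -0.12 0.1 0.09 0.06 1; -0.03 0.53 -0.12 0.09 0.1 0.07 1
3 rows; end [528.2  41.6 137.2]
```

View pics/c.png

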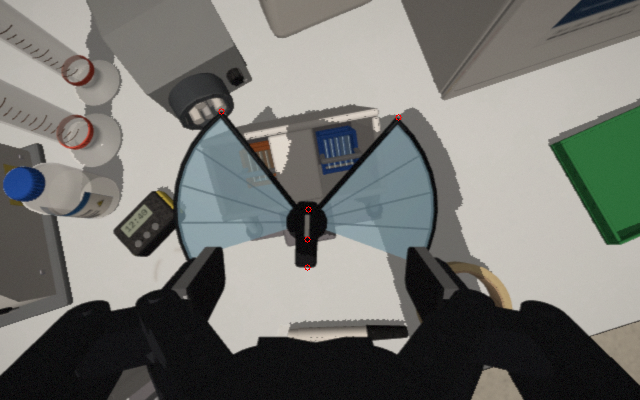

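```bash
cat > kin.py <<'E'
from h import *
import itertools
def fk(q,P,s):
    h,L1,L2,L3,a,bx=P
    q=np.asarray(q)*np.asarray(s)
    Rz=lambda t:Ro.from_euler('z',t).as_matrix(); Ry=lambda t:Ro.from_euler('y',t).as_matrix()
    R=Rz(q[0])@Ry(q[1])@Rz(q[2]); p=np.array([0,0,h])+R@[a,0,L1]
    R=R@Ry(q[3]); p=p+R@[-a,0,0]
    R=R@Rz(q[4]); p=p+R@[0,0,L2]; R=R@Ry(q[5]); p=p+R@[bx,0,0]; R=R@Rz(q[6]); p=p+R@[0,0,L3]
    return p,R
E
python3 - <<'E'
from kin import *
import pickle
S=[dict(qpos=[ 1.27321268,  0.62937449,  0.0384293 ,  1.51834755, -0.02699077,0.99625516, -0.01998726],eef_pos=[ 149.20907179, -632.02408504,  230.37699411],tool_rot=[-1.57082205,  0.00186667, -1.33898424]),pickle.load(open("b.pkl","rb"))[0],pickle.load(open("c.pkl","rb"))[0]]
best=[]
for s in itertools.product([-1,1],[1],[-1,1],[1],[-1,1],[1],[-1,1]):
    def f(P):
        e=[]
        for x in S:
            p,R=fk(x['qpos'],P,s); e.append((p-x['eef_pos']))
            e.append(100*(R[:,2]-Rt(x['tool_rot'])[:,1]))
        return np.concatenate(e)
    r=least_squares(f,[300,400,400,200,0,0],bounds=([-2000]*4+[-1e-6]*2,[2000]*4+[150,150])); best.append((r.cost,s,r.x))
    
best.sort(key=lambda t:t[0])
for b in best[:4]:
    print(b[0],b[1],b[2].round(1))
c,s,P=best[0]
for x in S:
    p,R=fk(x['qpos'],P,s); print((p-x['eef_pos']).round(1), (R.T@Rt(x['tool_rot'])).round(3))
E
```

```text
510.6730535608699 (-1, 1, -1, 1, -1, 1, -1) [360.2 585.1 403.2 379.   -0.   35.2]
510.6730535608699 (-1, 1, -1, 1, -1, 1, 1) [360.2 585.1 403.2 379.   -0.   35.2]
2242.944948000515 (-1, 1, 1, 1, -1, 1, -1) [ 61.7 497.1 303.   90.9 116.1  58.4]
2242.944948000515 (-1, 1, 1, 1, -1, 1, 1) [ 61.7 497.1 303.   90.9 116.1  58.4]
[27.1 10.1  4.2] [[-1. -0.  0.]
 [ 0.  0.  1.]
 [-0.  1. -0.]]
[-4.2  9.7 -3.2] [[-1. -0.  0.]
 [-0.  0.  1.]
 [-0.  1. -0.]]
[ 6.7 -1.  -0.9] [[-1. -0.  0.]
 [ 0.  0.  1.]
 [-0.  1. -0.]]
```

Call:
step_arm --moves "0 0 0 0 -1 0 1; 0 0 0 0 -1 0 1; 0 0 0 0 -1 0 1; 0 0 0 0 -1 0 1; 0 0 0 0 -1 0 1; 0 0 0 0 -1 0 1; 0 0 0 0 -1 0 1; 0 0 0 0 -1 0 1; 0 0 0 0 -1 0 1; 0 0 0 0 -1 0 1; 0 0 0 0 -1 0 1; 0 0 0 0 -1 0 1; 0 0 0 0 -1 0 1; 0 0 0 0 -1 0 1; 0 0 0 0 -1 0 1; 0 0 0 0 -1 0 1; 0 0 0 0 -1 0 1; 0 0 0 0 -1 0 1; 0 0 0 0 -1 0 1; 0 0 0 0 -1 0 1"

```text
clock: 6.45
eef_pos: [506.8, 35.3, 218.0]
tool_rot: [-1.844, -0.315, 0.554]
force: [-0.3, -0.2, -0.3]
width: 85.4
```

```bash
python3 - <<'E'
from h import *
from cell import ctrl
import pickle
st=ctrl.read_state();pickle.dump(st,open("s3.pkl","wb"));p,R=pose(st);print(st['clock'],p,st['qpos'])
Rk=Rtool(B[2],.45,TH0+np.pi)
print(R.T@(blk(B,-40,0,60)[0]-p), Ro.from_matrix(R.T@Rk).as_rotvec())
plan(p,R,[(blk(B,-40,0,60)[0],Rk,7)],1)
E
```

```text
6.45 [506.77201654  35.25193062 218.02789895] [ 0.21200555  0.36509182 -0.58782232  2.27218102  1.16788531  0.42550876
 -0.8541636 ]
[-6.47230639 36.00969076 17.24366454] [-0.02171572 -0.70278128 -0.03436234]
-0.02 0.1 0.05 -0.03 -0.84 -0.04 1; -0.01 0.11 0.05 -0.02 -0.83 -0.04 1; -0.01 0.1 0.05 -0.03 -0.84 -0.04 1; -0.01 0.1 0.06 -0.02 -0.84 -0.04 1; 0 0.1 0.05 -0.03 -0.83 -0.04 1; 0.01 0.1 0.05 -0.03 -0.84 -0.05 1; 0.01 0.11 0.06 -0.02 -0.84 -0.04 1
7 rows; end [508.3  44.2 178.4]
```

Call:
step_arm --moves "-0.02 0.1 0.05 -0.03 -0.84 -0.04 1; -0.01 0.11 0.05 -0.02 -0.83 -0.04 1; -0.01 0.1 0.05 -0.03 -0.84 -0.04 1; -0.01 0.1 0.06 -0.02 -0.84 -0.04 1; 0 0.1 0.05 -0.03 -0.83 -0.04 1; 0.01 0.1 0.05 -0.03 -0.84 -0.05 1; 0.01 0.11 0.06 -0.02 -0.84 -0.04 1; 0 0 0 0 0 0 1"

```text
clock: 7.25
eef_pos: [508.0, 44.6, 177.7]
tool_rot: [-2.01, -0.094, 1.235]
force: [-0.2, 0.5, -0.4]
width: 85.5
```

```bash
python3 - <<'E'
from h import *
from cell import ctrl,get_image
import pickle
st=ctrl.read_state();pickle.dump(st,open("s4.pkl","wb"));p,R=pose(st);print(st['clock'],p,st['qpos'])
pic=get_image("wrist");a=pic['color'].copy()
X=np.vstack([cov(B,TH0,22,0,41),cov(B,TH0,22,np.pi,41),cov(B,TH0,104,np.radians([38,-38]),5),blk(B,-40,0,41)])
for q in proj(pic,X,(p,R)): cv2.circle(a,tuple(int(round(t)) for t in q),3,(0,0,255),1)
cv2.imwrite("pics/d.png",a)
Rk=Rtool(B[2],.45,TH0+np.pi)
print(R.T@(blk(B,-40,0,60)[0]-p), Ro.from_matrix(R.T@Rk).as_rotvec())
plan(p,R,[(blk(B,-40,0,14)[0],Rk,3)],1)
E
```

```text
7.25 [507.96237497  44.60556347 177.67789109] [ 0.15906296  0.4555265  -0.56699464  2.34709593  1.63420984  0.428425
 -0.64363523]
[-0.11985332 -0.69458193 -0.79306462] [-0.0016316  -0.00339529  0.00016214]
0 0.3 -0.01 0 -0.01 0 1; 0 0.3 0 -0.01 -0.01 0 1; 0 0.31 -0.01 0 -0.01 0 1
3 rows; end [528.4  41.5 137.1]
```

View pics/d.png

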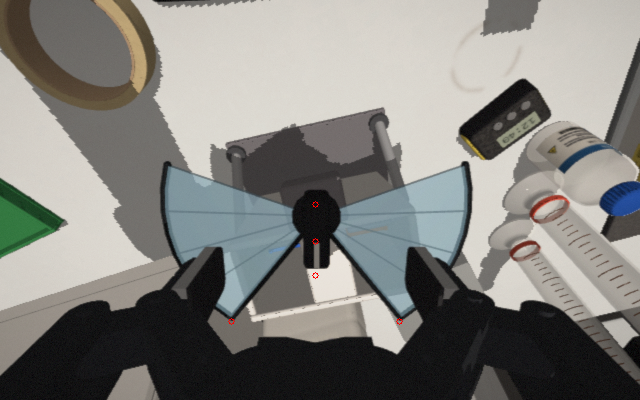

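Call:
step_arm --moves "0 0.3 0.02 0 -0.01 0 1; 0 0.3 0.02 0 -0.01 0 1; 0 0.3 0.02 0 -0.01 0 1; 0 0 0 0 0 0 0; 0 0 0 0 0 0 0; 0 0 0 0 0 0 0; 0 0 0 0 0 0 0; 0 0 0 0 0 0 0"

```text
clock: 8.1
eef_pos: [525.3, 43.6, 136.7]
tool_rot: [-2.012, -0.093, 1.238]
force: [-2.6, 0.1, 8.3]
width: 14.6
```

```bash
sed -i 's/^B=.*/B=np.array([568.,35.8,-0.14]); TH0=-0.214/' h.py; python3 - <<'E'
from h import *
from cell import ctrl,get_image
import pickle
st=ctrl.read_state();pickle.dump(st,open("s5.pkl","wb"));p,R=pose(st);print(st['clock'],p,st['qpos'],st['force'],st['torque'],st['width'])
pic=get_image("wrist");cv2.imwrite("pics/e.png",pic['color'])
print(R.T@(blk(B,-40,0,14)[0]-p))
E
```

```text
8.1 [525.2908382   43.57408224 136.72469577] [ 0.16964704  0.57850798 -0.58851947  2.34356422  1.84952373  0.50456552
 -0.83266544] [-2.61030012  0.07813364  8.33869147] [-0.16383283  0.20197885 -0.20732638] 14.626786941636636
[-1.41138645  0.11747502 -1.69073106]
```

View pics/e.png

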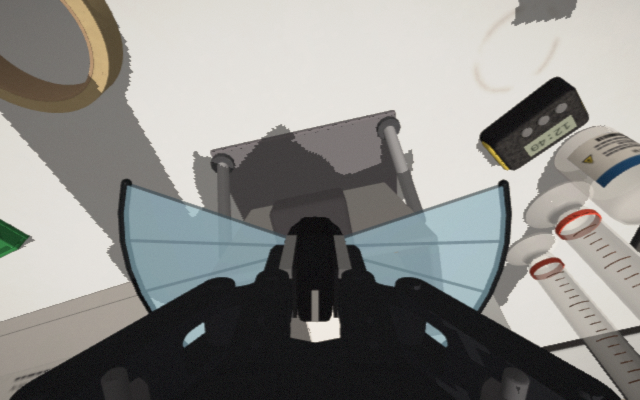

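Call:
step_arm --moves "0 0 0 0 -0.4 0 0; 0 0 0 0 -0.8 0 0; 0 0 0 0 -0.8 0 0; 0 0 0 0 -0.8 0 0; 0 0 0 0 -0.8 0 0; 0 0 0 0 -0.8 0 0; 0 0 0 0 -0.8 0 0; 0 0 0 0 -0.8 0 0; 0 0 0 0 -0.8 0 0; 0 0 0 0 -0.8 0 0; 0 0 0 0 -0.4 0 0; 0 0 0 0 -0.3 0 0; 0 0 0 0 0 0 0; 0 0 0 0 0 0 0"

```text
clock: 9.55
eef_pos: [525.6, 41.4, 137.0]
tool_rot: [-1.901, 0.315, 2.158]
force: [-3.0, -6.8, 7.8]
width: 15.0
```

```bash
python3 - <<'E'
from h import *
from cell import ctrl,get_image
import pickle
st=ctrl.read_state();pickle.dump(st,open("s6.pkl","wb"));p,R=pose(st);print(st['clock'],p,st['qpos'],st['force'],st['torque'],st['width'])
print(R.T@(blk(B,-40,0,14)[0]-p), Ro.from_matrix(R.T@Rtool(B[2],.45,.78+np.pi)).as_rotvec())
for n in ["scene","wrist"]:
    pic=get_image(n);cv2.imwrite(f"pics/f_{n}.png",pic['color'])
    if n=="scene": cv2.imwrite("pics/f_z.png",cv2.resize(pic['color'][130:250,220:370],None,fx=5,fy=5,interpolation=cv2.INTER_CUBIC))
E
```

```text
9.55 [525.56656837  41.36137283 137.02845862] [ 0.01733072  0.54085366 -0.36344353  2.34838117  1.95730818  0.38728859
  0.04591779] [-2.99931585 -6.80624466  7.82605996] [-1.19466916  0.57080922 -0.50418675] 14.97074179456131
[-0.19501947  0.13744731 -0.78657575] [-0.00096604  0.00038629 -0.00392292]
```

View pics/f_z.png

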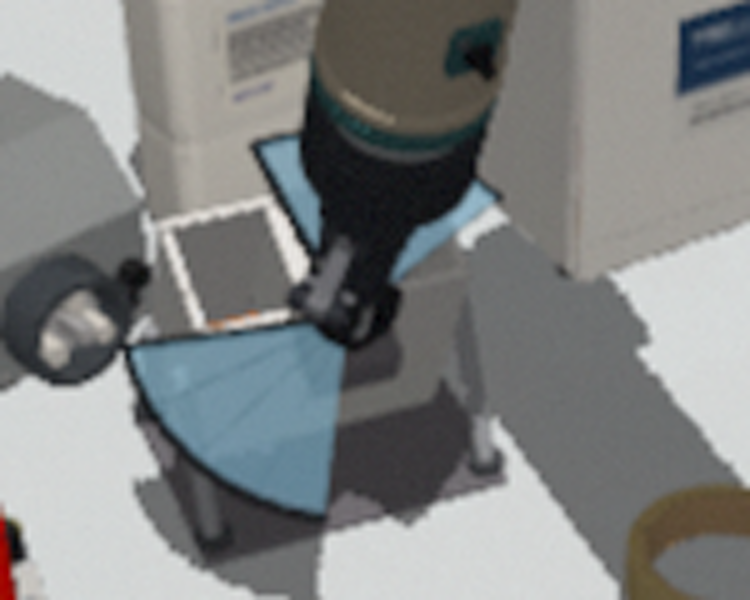

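View pics/f_wrist.png

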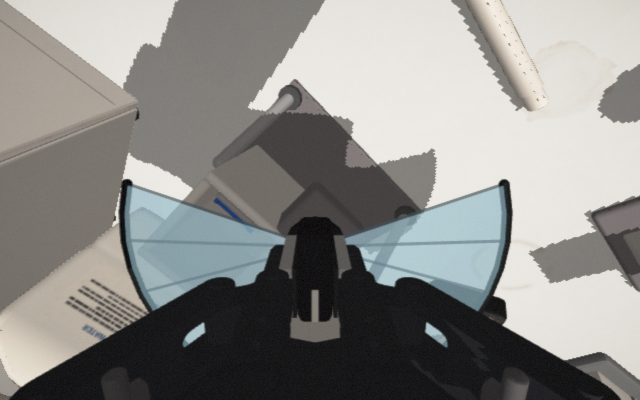

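Call:
step_arm --moves "0 0 0 0 0 0 1; 0 0 0 0 0 0 1; 0 0 0 0 0 0 1; 0 -0.6 0 0 0 0 1; 0 -0.9 0 0 0 0 1; 0 -0.9 0 0 0 0 1; 0 0 0 0 0 0 1"

```text
clock: 10.35
eef_pos: [492.2, 46.2, 209.6]
tool_rot: [-1.895, 0.321, 2.16]
force: [0.3, 0.4, -0.8]
width: 85.4
```

```bash
python3 - <<'E'
from h import *
from cell import ctrl,get_image,nets
import pickle
st=ctrl.read_state();p,R=pose(st);print(st['clock'],p,st['qpos'],st['force'],st['width'])
for n in ["scene","side"]:
    pic=get_image(n);a=pic['color'];pickle.dump(pic,open(f"g_{n}.pkl","wb"))
    if n=="scene": 
        for t in ["picker_grip","picker_hook","fork"]:
            print(t,[(x["position"],round(x["conf"],2)) for x in nets.place_of(pic,t)[:1]])
    c=a[220:330,180:300] if n=="scene" else a[230:360,300:390]
    cv2.imwrite(f"pics/g_{n}.png",cv2.resize(c,None,fx=5,fy=4.6 if n=="side" else 5,interpolation=cv2.INTER_CUBIC))
    if n=="scene": 
        q=[tuple(proj(pic,X)[0].round(1)) for X in (cov(B,.78,104,np.radians(38),5),cov(B,.78,104,-np.radians(38),5))]
        print(q); d=a.copy()
        for r in q: cv2.circle(d,tuple(int(round(t)) for t in r),2,(0,0,255),1)
        cv2.imwrite("pics/g_cov.png",cv2.resize(d[130:250,220:370],None,fx=5,fy=5,interpolation=cv2.INTER_CUBIC))
E
```

```text
10.35 [492.16271203  46.2393553  209.607194  ] [-0.09401188  0.32896198 -0.24557538  2.35302241  1.37744566  0.28461988
  0.59165276] [ 0.33077825  0.42780436 -0.77571276] 85.40261826292162
picker_grip [([411.9, 261.5, 163.2], 0.76)]
picker_hook [([403.8, 262.2, 27.7], 0.96)]
fork [([407.9, 261.2, 129.4], 0.65)]
[(np.float64(245.8), np.float64(198.1)), (np.float64(271.3), np.float64(157.6))]
```

View pics/g_scene.png

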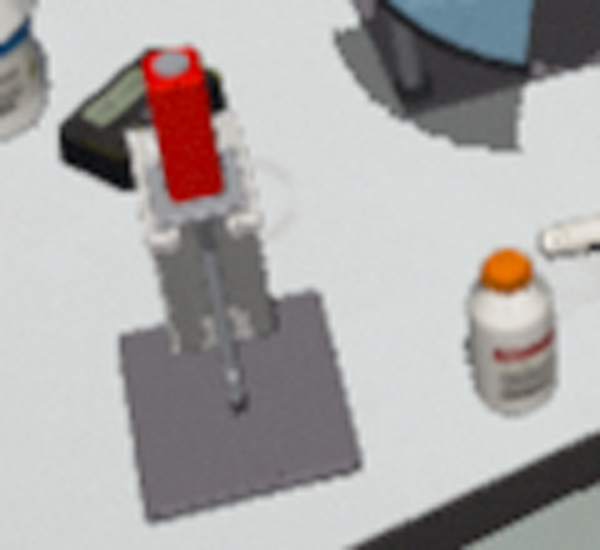

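View pics/g_side.png

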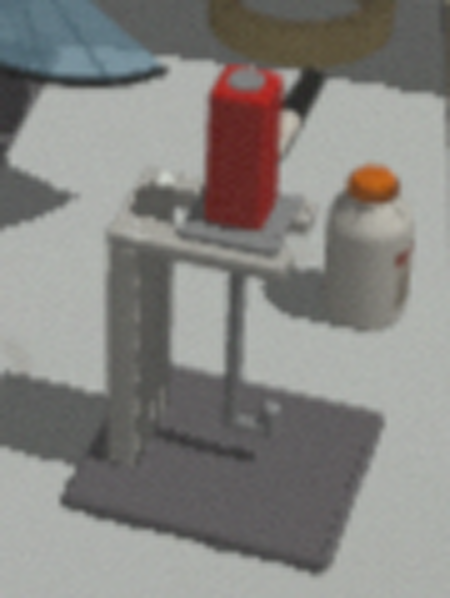

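View pics/g_cov.png

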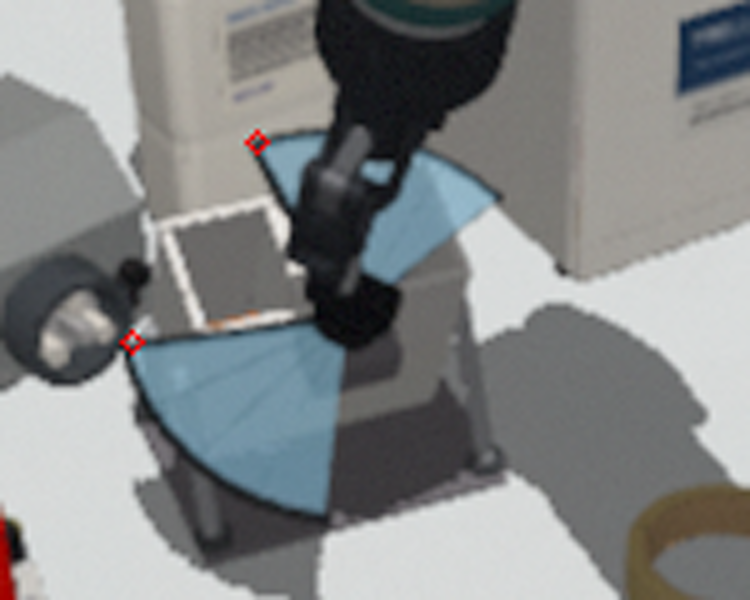

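```bash
cat >> h.py <<'E'
def ray(pic,uv,z):
    f=200/np.tan(np.radians(pic['vertical_fov']/2)); d=np.array([(uv[0]-pic['cx'])/f,(uv[1]-pic['cy'])/f,1])
    R=np.array(pic['R']);C=-R.T@pic['t'];D=R.T@d; return C+D*(z-C[2])/D[2]
E
python3 - <<'E'
from h import *
import pickle
P=pickle.load(open("g_scene.pkl","rb"));S=pickle.load(open("g_side.pkl","rb"))
uv=np.array([[120,338],[320,290],[362,465],[148,520]])/5+[180,220]
X=[ray(P,u,8) for u in uv];print(np.round(X,1))
uv=np.array([[65,500],[320,570],[382,420]])/[5,4.6]+[300,230]
Y=[ray(S,u,8) for u in uv];print(np.round(Y,1))
for a,b in [(X[0],X[1]),(X[3],X[2]),(X[0],X[3]),(X[1],X[2]),(Y[0],Y[1]),(Y[2],Y[1])]: d=b-a; print(np.degrees(np.arctan2(d[1],d[0])),np.linalg.norm(d))
# handle top centre, collar corners
print(ray(P,np.array([172,66])/5+[180,220],197), ray(S,np.array([245,77])/[5,4.6]+[300,230],197))
E
```

```text
[[466.7 294.5   8. ]
 [447.2 208.5   8. ]
 [348.1 233.2   8. ]
 [367.8 318.4   8. ]]
[[469.6 298.5   8. ]
 [373.8 323.8   8. ]
 [351.9 238.8   8. ]]
-102.77082449284197 88.21680860466249
-103.00602408913645 87.43182506306273
166.43646540875972 101.77813624334863
165.99858288219383 102.15086276053125
165.24262790335942 99.03627523704326
75.51472485823705 87.7783449679339
[406.87723416 264.22863846 197.        ] [410.60202457 263.66068995 197.        ]
```

```bash
cat >> h.py <<'E'
YF=-0.242; GR=np.array([410.5,263.,166.])
E
python3 - <<'E'
from h import *
from cell import ctrl
st=ctrl.read_state();p,R=pose(st)
plan(p,R,[([411,262,265],Rtool(YF,0,np.pi),10)],1)
E
```

```text
0.39 -0.21 -0.18 0.36 0.73 -0.14 1; 0.41 -0.2 -0.14 0.36 0.72 -0.14 1; 0.42 -0.21 -0.09 0.36 0.73 -0.14 1; 0.43 -0.2 -0.05 0.36 0.72 -0.14 1; 0.44 -0.19 0 0.35 0.73 -0.13 1; 0.44 -0.19 0.05 0.36 0.72 -0.14 1; 0.43 -0.17 0.09 0.36 0.73 -0.14 1; 0.43 -0.17 0.13 0.36 0.72 -0.14 1; 0.41 -0.15 0.18 0.36 0.73 -0.14 1; 0.41 -0.13 0.23 0.36 0.72 -0.14 1
10 rows; end [410.8 262.3 264.9]
```

Call:
step_arm --moves "0.39 -0.21 -0.18 0.36 0.73 -0.14 1; 0.41 -0.2 -0.14 0.36 0.72 -0.14 1; 0.42 -0.21 -0.09 0.36 0.73 -0.14 1; 0.43 -0.2 -0.05 0.36 0.72 -0.14 1; 0.44 -0.19 0 0.35 0.73 -0.13 1; 0.44 -0.19 0.05 0.36 0.72 -0.14 1; 0.43 -0.17 0.09 0.36 0.73 -0.14 1; 0.43 -0.17 0.13 0.36 0.72 -0.14 1; 0.41 -0.15 0.18 0.36 0.73 -0.14 1; 0.41 -0.13 0.23 0.36 0.72 -0.14 1; 0 0 0 0 0 0 1; 0 0 0 0 0 0 1"

```text
clock: 11.8
eef_pos: [409.6, 253.0, 260.6]
tool_rot: [-1.588, 0.007, 1.353]
force: [0.2, -0.8, -0.1]
width: 85.4
```

```bash
python3 - <<'E'
from h import *
from cell import ctrl,get_image,nets
import pickle
st=ctrl.read_state();pickle.dump(st,open("s7.pkl","wb"));p,R=pose(st);print(st['clock'],p,st['qpos'])
pic=get_image("wrist");a=pic['color'].copy();pickle.dump((st,pic),open("h.pkl","wb"))
print([(x["position"],round(x["conf"],2)) for x in nets.place_of(pic,"picker_grip")[:1]],[(x["position"],round(x["conf"],2)) for x in nets.place_of(pic,"fork")[:1]])
M=Ro.from_euler('z',YF).as_matrix()
X=np.array([GR+M@[sx*11,sy*11,31] for sx in(-1,1) for sy in(-1,1)]+[GR+M@[sx*18,sy*18,-32] for sx in(-1,1) for sy in(-1,1)])
for q in proj(pic,X,(p,R)): cv2.circle(a,tuple(int(round(t)) for t in q),2,(0,255,255),1)
cv2.imwrite("pics/h.png",a)
Rg=Rtool(YF,0,np.pi); print(Ro.from_matrix(R.T@Rg).as_rotvec())
E
```

```text
11.8 [409.61972385 253.03203552 260.56337173] [-0.26192901  0.38027926 -0.49365633  1.93155317  0.25312255  0.88358863
  0.46553202]
[([413.5, 260.7, 162.9], 0.56)] []
[ 0.0169266   0.02395716 -0.00726525]
```

View pics/h.png

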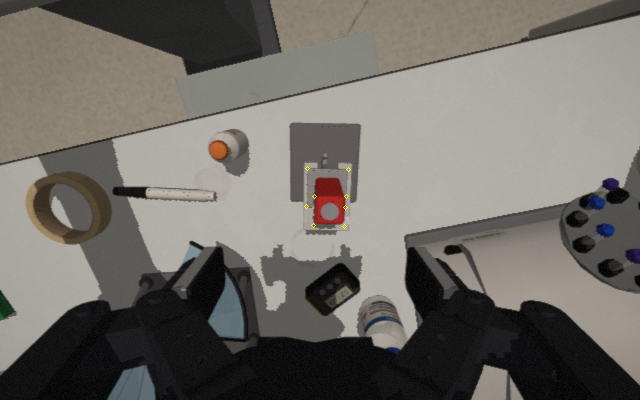

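```bash
python3 - <<'E'
from h import *
from cell import ctrl
st=ctrl.read_state();p,R=pose(st)
Rg=Rtool(YF,0,np.pi)
plan(p,R,[([410.5,263,220],Rg,2),([410.5,263,147],Rg,3)],1)
E
```

```text
0.11 0.41 0.02 0.07 0.09 -0.03 1; 0.1 0.41 0.01 0.07 0.1 -0.03 1; 0 0.49 0 0 0 0 1; 0 0.48 0 0 0 0 1; 0 0.49 0 0 0 0 1
5 rows; end [410.7 262.9 146.9]
```

Call:
step_arm --moves "0.11 0.41 0.02 0.07 0.1 -0.03 1; 0.1 0.41 0.01 0.07 0.1 -0.03 1; 0 0.49 0 0 0 0 1; 0 0.48 0 0 0 0 1; 0 0.49 0 0 0 0 1; 0 0 0 0 0 0 1; 0 0 0 0 0 0 0; 0 0 0 0 0 0 0; 0 0 0 0 0 0 0; 0 0 0 0 0 0 0; 0 0 0 0 0 0 0"

```text
clock: 13.05
eef_pos: [411.3, 264.7, 148.5]
tool_rot: [-1.572, -0.003, 1.327]
force: [-0.7, -0.2, 6.4]
width: 21.4
```

```bash
python3 - <<'E'
from h import *
from cell import ctrl,get_image
import pickle
st=ctrl.read_state();pickle.dump(st,open("s8.pkl","wb"));p,R=pose(st);print(st['clock'],p,st['tool_rot'],st['qpos'],st['force'],st['width'])
Rg=Rtool(YF,0,np.pi); print(Ro.from_matrix(R.T@Rg).as_rotvec())
pic=get_image("side");cv2.imwrite("pics/i.png",cv2.resize(pic['color'][200:370,270:420],None,fx=4,fy=3.5,interpolation=cv2.INTER_CUBIC))
E
```

```text
13.05 [411.30233163 264.72732844 148.49229192] [-1.57223238 -0.00309698  1.32697306] [-0.34602024  0.55206782 -0.40831733  2.03664016  0.36590516  0.61898729
  0.32623121] [-0.73616333 -0.2242786   6.36597855] 21.398994532845656
[ 0.00143887 -0.00182549  0.00309567]
```

View pics/i.png

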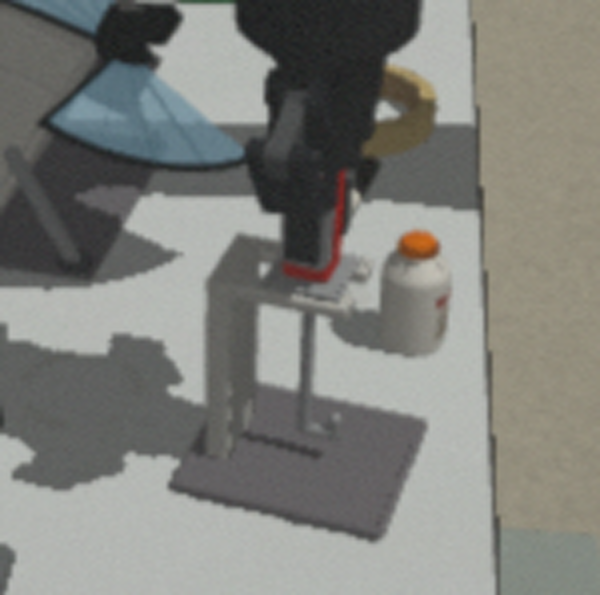

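Call:
step_arm --moves "0 -0.25 0 0 0 0 0; 0 0 0.5 0 0 0 0; 0 0 0.6 0 0 0 0; 0 -0.9 0 0 0 0 0; 0 -0.9 0 0 0 0 0; 0 -0.9 0 0 0 0 0; 0 0 0 0 0 0 0"

```text
clock: 13.8
eef_pos: [359.6, 280.4, 300.5]
tool_rot: [-1.578, -0.012, 1.327]
force: [0.2, -0.0, -0.7]
width: 21.5
```

```bash
cat > kin.py <<'E'
from h import *
SG=np.array([-1,1,-1,1,-1,1,-1])
Rz=lambda t:Ro.from_euler('z',t).as_matrix()
Ry=lambda t:Ro.from_euler('y',t).as_matrix()
CT=np.array([[-1,0,0],[0,0,1],[0,1,0.]])
LO=np.array([-3.06,-.37,-1.25,.18,-1.1,.23,-2.94]);HI=np.array([3.06,2.12,1.32,2.47,4.24,1.98,2.94])
def fk(q,P):
    q=np.asarray(q)*SG; R=np.eye(3);p=np.zeros(3)
    # offsets: [h, a1,d1(y), L1, a4,d4, L2(with a,d), a6,d6, L3]
    h,a1,d1,L1,a3,d3,a4,L2,d5,a6,L3=P
    R=Rz(q[0]); p=R@np.array([a1,d1,h])
    R=R@Ry(q[1])@Rz(q[2]); p=p+R@np.array([a3,d3,L1])
    R=R@Ry(q[3])@Rz(q[4]); p=p+Ro.identity().as_matrix()@(R@np.array([0,d5,L2])) + R@Rz(-q[4])@np.array([a4,0,0])
    R=R@Ry(q[5]); p=p+R@np.array([a6,0,0]); R=R@Rz(q[6]); p=p+R@np.array([0,0,L3])
    return p,R@CT
E
python3 - <<'E'
from kin import *
import pickle,glob
from cell import ctrl
S=[dict(qpos=[ 1.27321268,  0.62937449,  0.0384293 ,  1.51834755, -0.02699077,0.99625516, -0.01998726],eef_pos=[ 149.20907179, -632.02408504,  230.37699411],tool_rot=[-1.57082205,  0.00186667, -1.33898424])]
for f in ["b","c"]: S.append(pickle.load(open(f+".pkl","rb"))[0])
for i in range(3,9): S.append(pickle.load(open(f"s{i}.pkl","rb")))
st=ctrl.read_state(); S.append(st); print(st['clock'],st['eef_pos'],st['width'],st['force'],st['qpos'])
f=lambda P:np.concatenate([fk(x['qpos'],P)[0]-x['eef_pos'] for x in S])
r=least_squares(f,[300,0,0,400,0,0,0,400,0,0,300]);print(r.x.round(1));print(np.abs(r.fun).max())
pickle.dump(r.x,open("P.pkl","wb"))
E
```

```text
13.8 [359.63114565 280.39258091 300.53815918] 21.492825826145275 [ 0.24420453 -0.04495998 -0.73956233] [-0.3099255   0.29052396 -0.53220851  1.93683274  0.18144115  0.94659925
  0.39883886]
[ 3.362e+02  0.000e+00 -1.150e+01  5.591e+02 -0.000e+00 -1.620e+01
  0.000e+00  3.821e+02 -4.000e-01 -0.000e+00  3.499e+02]
1.2582213457790203e-06
```

```bash
cat >> kin.py <<'E'
import pickle
P=pickle.load(open("P.pkl","rb"))
def ik(p,R,q0,w=3.0):
    def f(q):
        a,A=fk(q,P); return np.r_[a-p,300*Ro.from_matrix(A.T@R).as_rotvec(),w*(q-q0)]
    for i in range(6):
        r=least_squares(f,np.clip(q0,LO+1e-6,HI-1e-6),bounds=(LO,HI)); q0=r.x
    a,A=fk(q0,P); return q0,np.linalg.norm(a-p),np.linalg.norm(Ro.from_matrix(A.T@R).as_rotvec())
SEAT=np.array([0,119.5,7.5])
def tcp(seat,R): return np.asarray(seat)-R@SEAT
E
python3 - <<'E'
from kin import *
from cell import ctrl
st=ctrl.read_state();q=st['qpos'];p,R=pose(st);print('seat now',p+R@SEAT)
Rh=Rtool(B[2],.45,np.pi);Rv=Rtool(B[2],0,np.pi);Rm=Rtool(B[2],.2,np.pi)
seq=[("above",tcp(blk(B,11,40,45)[0],Rh),Rh)]
for h in (0,-30,-62): seq.append((f"in{h}",tcp(blk(B,11,40,h)[0],Rh),Rh))
seq.append(("under",tcp(blk(B,-7,40,-62)[0],Rh),Rh))
for s in (0,40,80,110): seq.append((f"lift{s}",tcp(blk(B,-7,40,-47.5+s)[0],Rh),Rh))
L=blk(B,-28,40,0)[0]; M=Ro.from_euler('z',B[2]).as_matrix()
seq.append(("vert",tcp(L+M@[25,0,74],Rm),Rm))
seq.append(("up",tcp(L+M@[25,0,140],Rm),Rm))
seq.append(("upv",tcp(L+M@[25,0,140],Rv),Rv))
Rt_=Rtool(-.5,0,np.pi)
seq.append(("trayhi",tcp([478,-330,160],Rt_),Rt_));seq.append(("traylo",tcp([478,-330,70],Rt_),Rt_))
for n,pp,RR in seq:
    q,e,er=ik(pp,RR,q); print(n,pp.round(0),q.round(2),round(e,1),round(er,3))
E
```

```text
seat now [353.5634408  283.31702104 180.99264229]
above [519.  83. 298.] [-0.1   0.21 -0.3   2.15  0.65  0.47  0.51] 0.0 0.0
in0 [539.  80. 258.] [-0.17  0.3  -0.2   2.17  0.79  0.38  0.38] 0.0 0.0
in-30 [552.  79. 231.] [-0.22  0.36 -0.12  2.18  0.89  0.31  0.29] 0.0 0.0
in-62 [565.  77. 202.] [-0.28  0.42 -0.02  2.18  1.02  0.23  0.17] 0.0 0.0
under [549.  79. 194.] [-0.28  0.42 -0.05  2.23  1.21  0.23 -0.04] 0.0 0.0
lift0 [543.  80. 207.] [-0.24  0.39 -0.11  2.23  1.13  0.27  0.04] 0.0 0.0
lift40 [526.  82. 243.] [-0.16  0.31 -0.24  2.22  0.93  0.36  0.22] 0.0 0.0
lift80 [509.  85. 279.] [-0.1   0.23 -0.32  2.2   0.76  0.44  0.38] 0.0 0.0
lift110 [496.  86. 306.] [-0.06  0.17 -0.37  2.18  0.65  0.5   0.49] 0.0 0.0
vert [557.  78. 322.] [ 0.13  0.34 -0.5   1.81  0.33  0.87  0.91] 0.0 0.0
up [557.  78. 388.] [ 0.15  0.29 -0.52  1.69  0.27  1.03  0.98] 0.0 0.0
upv [581.  74. 389.] [ 0.15  0.44 -0.52  1.45  0.22  1.31  1.05] 0.0 0.0
trayhi [ 485. -334.  280.] [ 0.79  0.51 -0.36  1.63  0.2   1.04  1.44] 0.0 0.0
traylo [ 485. -334.  190.] [ 0.76  0.6  -0.33  1.73  0.25  0.84  1.39] 0.0 0.0
```

```bash
python3 - <<'E'
from kin import *
from cell import ctrl
st,pic=pickle.load(open("b.pkl","rb"));TW=pose(st);S=pickle.load(open("g_scene.pkl","rb"))
r=least_squares(lambda X:np.r_[proj(pic,X,TW)[0]-[208,78],proj(S,X)[0]-[232,195]],[620,150,80]);print(r.x,r.fun)
# box top front-right corner : scene (219,147)*, wrist
for uvw,uvs in [((246,52),(245.6,170))]:
    r=least_squares(lambda X:np.r_[proj(pic,X,TW)[0]-uvw,proj(S,X)[0]-uvs],[620,150,80]);print(r.x,r.fun)
st=ctrl.read_state();p,R=pose(st);Rh=Rtool(B[2],.40,np.pi)
g=tcp(blk(B,11,40,45)[0],Rh);print(g, np.linalg.norm(g-p))
plan(p,R,[((p+g)/2+[0,0,15],Rtool(-.19,.2,np.pi),4),(g,Rh,5)],0)
E
```

```text
[712.92719064 121.50496016  35.16771036] [-0.30958963 -0.26037338  0.69294813  0.45760592]
[717.02956082  58.93023117  79.96751939] [-2.57592459 -2.07848917  6.32387065  3.88153665]
[524.76797212  82.28756635 300.29216683] 257.906627987208
-0.38 -0.07 -0.52 -0.4 -0.11 0.01 0; -0.39 -0.05 -0.52 -0.4 -0.12 0.01 0; -0.39 -0.03 -0.51 -0.4 -0.11 0.02 0; -0.4 0 -0.51 -0.4 -0.11 0.01 0; -0.33 0.14 -0.38 -0.33 -0.08 -0.02 0; -0.33 0.15 -0.37 -0.34 -0.08 -0.03 0; -0.33 0.17 -0.36 -0.33 -0.08 -0.02 0; -0.34 0.18 -0.35 -0.33 -0.08 -0.03 0; -0.35 0.19 -0.34 -0.34 -0.08 -0.02 0
9 rows; end [524.5  82.1 300.4]
```

Device is far back and low (x≈713), so the path is clear.

Call:
step_arm --moves "-0.38 -0.07 -0.52 -0.4 -0.11 0.01 0; -0.39 -0.05 -0.52 -0.4 -0.12 0.01 0; -0.39 -0.03 -0.51 -0.4 -0.11 0.02 0; -0.4 0 -0.51 -0.4 -0.11 0.01 0; -0.33 0.14 -0.38 -0.33 -0.08 -0.02 0; -0.33 0.15 -0.37 -0.34 -0.08 -0.03 0; -0.33 0.17 -0.36 -0.33 -0.08 -0.02 0; -0.34 0.18 -0.35 -0.33 -0.08 -0.03 0; -0.35 0.19 -0.34 -0.34 -0.08 -0.02 0; 0 0 0 0 0 0 0; 0 0 0 0 0 0 0"

```text
clock: 14.9
eef_pos: [521.4, 79.1, 294.0]
tool_rot: [-1.961, 0.009, 1.429]
force: [-0.3, 0.5, -1.4]
width: 21.5
```

```bash
cat > look.py <<'E'
from kin import *
from cell import ctrl,get_image,nets
import sys
def look(tag,zoom=True):
    st=ctrl.read_state();p,R=pose(st);s=p+R@SEAT
    loc=Ro.from_euler('z',B[2]).as_matrix().T@(s-[B[0],B[1],0])-[0,0,142]
    print(st['clock'],p.round(1),'q',st['qpos'].round(2),'F',st['force'].round(1),'w',round(st['width'],1))
    print('seat u,y,h',round(loc@UP,1),round(loc[1],1),round(loc@AX,1),'seat world',s.round(1))
    out=[]
    for n in ["wrist","scene"]:
        pic=get_image(n);pickle.dump((st,pic),open(f"{tag}_{n}.pkl","wb"));a=pic['color'].copy()
        for X,c in ((s,(0,0,255)),(s+R@np.array([0,-11,7.5]),(0,255,255)),(blk(B,-7,40,-45)[0],(0,255,0)),(blk(B,-7,57,-45)[0],(0,255,0)),(blk(B,-7,23,-45)[0],(0,255,0))):
            u=proj(pic,X,(p,R))[0]; cv2.circle(a,tuple(int(round(t)) for t in u),2,c,1)
            if c==(0,0,255): ctr=u
        x0=int(np.clip(ctr[0]-65,0,509));y0=int(np.clip(ctr[1]-60,0,279)); print(n,'crop',x0,y0)
        out.append(cv2.resize(a[y0:y0+120,x0:x0+130],(400,369),interpolation=cv2.INTER_CUBIC))
    cv2.imwrite(f"pics/{tag}.png",np.hstack(out))
E
python3 -c "
from look import *
look('j')
st=ctrl.read_state();print(Ro.from_matrix(Rt(st['tool_rot']).T@Rtool(B[2],.40,np.pi)).as_rotvec())"
```

```text
14.9 [521.4  79.1 294. ] q [-0.05  0.24 -0.34  2.1   0.55  0.54  0.63] F [-0.3  0.5 -1.4] w 21.5
seat u,y,h 4.5 35.3 40.7 seat world [559.4  72.7 180.6]
wrist crop 249 125
scene crop 205 111
[-0.00860671  0.00384096 -0.00722716]
```

View pics/j.png

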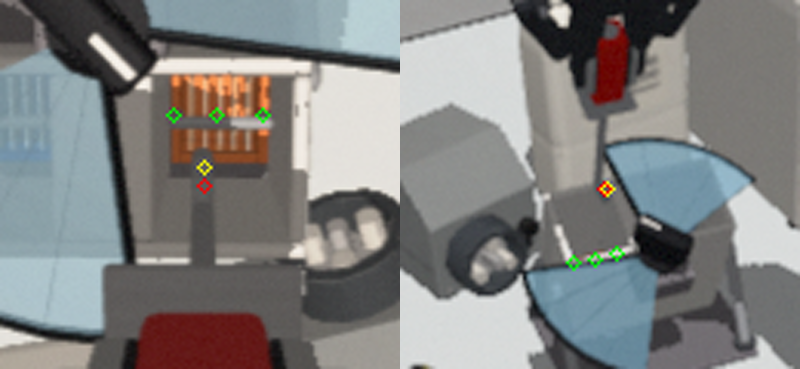

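```bash
python3 - <<'E'
from kin import *
st,pic=pickle.load(open("j_wrist.pkl","rb"));TW=pose(st);a=pic['color']
x0,y0,k=260,130,6
b=cv2.resize(a[y0:y0+95,x0:x0+130],None,fx=k,fy=k,interpolation=cv2.INTER_CUBIC)
def dr(X,c):
    for u in proj(pic,X,TW):
        cv2.circle(b,(int((u[0]-x0)*k),int((u[1]-y0)*k)),3,c,1)
for u,y in [(-28,17),(-28,63),(28,17),(28,63),(-34,69),(-34,40)]: dr(blk(B,u,y,0),(255,0,255))
p,R=TW; s=p+R@SEAT; dr(s+R@np.array([0,-11,7.5]),(0,255,255))
dr(blk(B,-7,[40],-45),(0,255,0));dr(cov(B,.78,104,np.radians(-38),5),(255,255,0)); dr(cov(B,.78,[40,60,80],np.radians([-38,-38,-38]),5),(255,255,0)); dr(cov(B,.78,[40,60,80],np.radians([38,38,38]),5),(255,255,0))
cv2.imwrite("pics/j2.png",b)
E
```

```text
(no output)
```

View pics/j2.png

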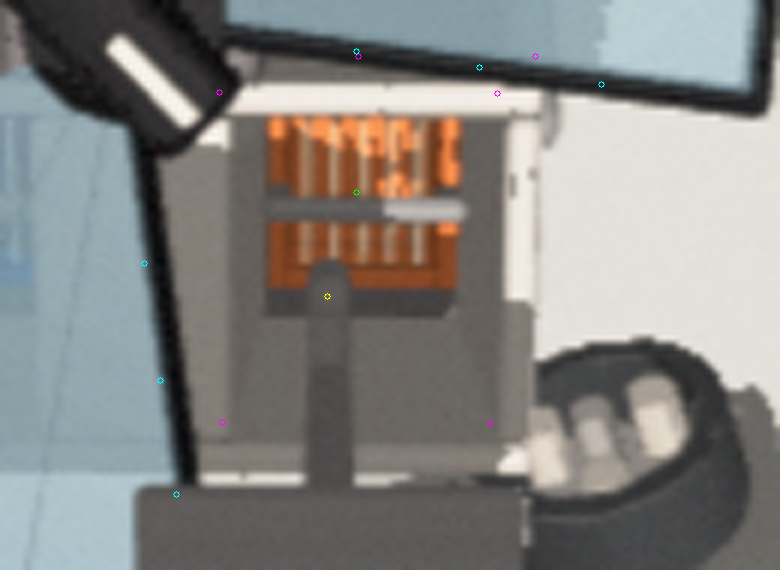

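```bash
python3 - <<'E'
from kin import *
st,pic=pickle.load(open("c.pkl","rb"));c=pic['color'];d=cv2.imread("pics/d.png")
cv2.imwrite("pics/c2.png",cv2.resize(c[95:235,180:420],None,fx=3.3,fy=3.3,interpolation=cv2.INTER_CUBIC))
cv2.imwrite("pics/d2.png",cv2.resize(d[150:340,190:440],None,fx=3.1,fy=3.1,interpolation=cv2.INTER_CUBIC))
E
```

```text
(no output)
```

View pics/c2.png

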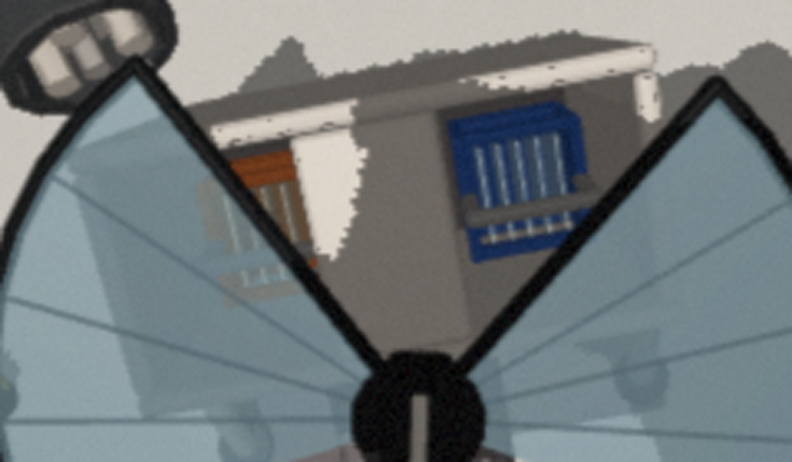

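View pics/d2.png

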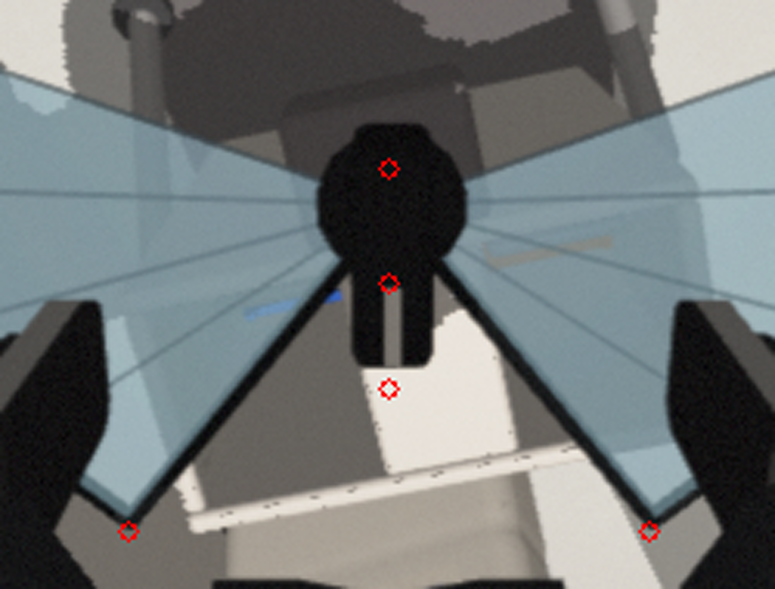

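```bash
cat > camfit.py <<'E'
from kin import *
w=np.radians(38)
sb,pb=pickle.load(open("b.pkl","rb"));sc,pc=pickle.load(open("c.pkl","rb"));sd=pickle.load(open("s4.pkl","rb"));sj,pj=pickle.load(open("j_wrist.pkl","rb"))
g=pickle.load(open("g_scene.pkl","rb"))
def pr(pic,X,st,v):
    q=dict(pic); T=np.array(pic['T_tool_cam']).copy(); T[:3,3]+=v[4:7]; T[:3,:3]=T[:3,:3]@Ro.from_rotvec(v[7:10]).as_matrix(); q['T_tool_cam']=T
    return proj(q,X,pose(st))
def C(v,a,th=None): return cov(v[:3],v[3] if th is None else th,104,a,5)
obs=[(pb,sb,lambda v:C(v,w),(217.8,85.8)),(pb,sb,lambda v:C(v,-w),(346.7,113.6)),
(pb,sb,lambda v:blk(v[:3],28,-17,0),(284.2,109.1)),(pb,sb,lambda v:blk(v[:3],28,-63,0),(329.4,109.1)),(pb,sb,lambda v:blk(v[:3],28,17,0),(251.1,109.1)),
(pc,sc,lambda v:C(v,w),(221.5,114.1)),(pc,sc,lambda v:C(v,-w),(396.7,120.2)),(pc,sc,lambda v:blk(v[:3],28,-17,0),(314.2,127.7)),
(pc,sd,lambda v:C(v,-w),(231.9,317.1)),(pc,sd,lambda v:C(v,w),(400.3,317.1)),(pc,sd,lambda v:cov(v[:3],v[3],22,0,41),(316.5,268)),(pc,sd,lambda v:blk(v[:3],34,-69,0),(252.9,319.4)),
]+[(pj,sj,(lambda u,y:(lambda v:blk(v[:3],u,y,0)))(u,y),uv) for u,y,uv in [(-28,17,(298.2,148.8)),(-28,63,(343.8,148.8)),(28,17,(298.2,203.7)),(28,63,(342.8,203.7))]]
def f(v):
    e=[pr(p,X(v),s,v)[0]-np.array(o) for p,s,X,o in obs]
    return np.r_[np.concatenate(e),v[4:7]/2,v[7:10]/.01]
r=least_squares(f,[568,35.8,-.14,-.214]+[0]*6)
if __name__=="__main__":
    print(r.x.round(4)); print(r.fun[:-6].reshape(-1,2).round(1))
    print("scene check",proj(g,np.vstack([cov(r.x[:3],.78,104,w,5),cov(r.x[:3],.78,104,-w,5)])))
np.save("cam.npy",r.x)
E
python3 camfit.py
```

```text
[ 5.704873e+02  3.632160e+01 -1.400000e-01 -2.179000e-01 -8.969000e-01
 -2.378800e+00 -1.350000e-01  3.800000e-03  1.300000e-03  2.400000e-03]
[[ 1.7 -1.5]
 [-0.2 -1.4]
 [-0.   1.8]
 [-0.2  1.3]
 [-0.3  2.2]
 [ 0.6 -2.4]
 [ 0.1 -2.3]
 [-2.   3.1]
 [ 1.   0.3]
 [ 0.1 -0.2]
 [ 0.6  2.1]
 [-1.8 -0.5]
 [-0.2 -0.4]
 [ 0.  -0.4]
 [ 0.4 -1.1]
 [-0.1 -1. ]]
scene check [[245.10193356 197.57831652]
 [270.64632048 157.23693253]]
```

```bash
sed -e 's/def C(v,a,th=None).*/def C(v,a,th=None): return blk(v[:3],v[10]+v[11]*np.cos(v[3]+a),v[11]*np.sin(v[3]+a),5)/' -e 's/lambda v:cov(v\[:3\],v\[3\],22,0,41)/lambda v:blk(v[:3],v[10]+22*np.cos(v[3]),22*np.sin(v[3]),41)/' -e 's/+\[0\]\*6)/+[0]*6+[-40,104])/' -e 's/v\[7:10\]\/.01\]/v[7:10]\/.01,(v[11]-104)\/1.,(v[10]+40)\/3]/' -e 's/:-6\]/:-8]/' -e 's/cam.npy/cam2.npy/' camfit.py > camfit2.py; python3 camfit2.py
```

```text
[ 5.716621e+02  3.611320e+01 -1.404000e-01 -2.130000e-01 -1.053200e+00
 -4.681000e-01  3.570000e-01  6.000000e-04  1.500000e-03  6.000000e-04
 -4.283330e+01  1.041474e+02]
[[ 1.1 -0.4]
 [ 0.  -0.6]
 [ 0.1  0.1]
 [ 0.1 -0.3]
 [-0.4  0.4]
 [ 0.3 -0.3]
 [ 0.9 -0.6]
 [-1.9  1.4]
 [ 0.3 -0.7]
 [ 0.6 -1.5]
 [ 0.2  0.4]
 [-1.8  1.1]
 [-0.1  0.4]
 [ 0.3  0.5]
 [ 0.4 -0.2]
 [ 0.   0. ]]
scene check [[244.96744018 197.27778098]
 [270.51667635 156.99138609]]
```

```bash
sed -i 's/^B=.*/B=np.array([571.7,36.1,-0.1404]); TH0=-0.213/; s/blk(b,-40+r/blk(b,-43+r/' h.py; python3 - <<'E'
from kin import *
st,pic=pickle.load(open("j_wrist.pkl","rb"));TW=pose(st)
v=np.load("cam2.npy");T=np.array(pic['T_tool_cam']);T[:3,3]+=v[4:7];T[:3,:3]=T[:3,:3]@Ro.from_rotvec(v[7:10]).as_matrix();pic['T_tool_cam']=T
Z=lambda x,y:np.array([x,y])/6+[260,130]
# black band of the edge: outer (opening-side) border & middle; points on opening-side border
e1=[Z(300,52),Z(479,82),Z(640,108)]; e2=[Z(163,263),Z(178,380),Z(196,480)]
f=200/np.tan(np.radians(pic['vertical_fov']/2))
def back(uv,h):
    # intersect with plane h in block coords
    d=T[:3,:3]@np.array([(uv[0]-pic['cx'])/f,(uv[1]-pic['cy'])/f,1]);D=TW[1]@d;C=TW[0]+TW[1]@T[:3,3]
    n=Ro.from_euler('z',B[2]).as_matrix()@AX; o=blk(B,0,0,h)[0]
    X=C+D*((o-C)@n)/(D@n); loc=Ro.from_euler('z',B[2]).as_matrix().T@(X-[B[0],B[1],0])-[0,0,142]
    return loc@UP,loc[1]
for e in(e1,e2):
    A=np.array([back(u,7) for u in e]); print(A.round(1)); print(np.degrees(np.arctan2(A[:,1],A[:,0]+43)).round(1), np.degrees(np.arctan2(A[-1,1]-A[0,1],A[-1,0]-A[0,0])).round(1))
# hook tip and bail
print("tip(px 328,265 top)",Z(328,262))
for y in (270,465): print("bail end",[np.round(back(Z(y,210),h),1) for h in(-40,-45,-50)])
p,R=TW
def tippx(o): return proj(pic,p+R@(SEAT+o+np.array([0,-11,7.5])),TW)[0]
print((tippx(np.zeros(3))-[260,130])*6,(tippx(np.array([0,0,3.]))-[260,130])*6)
E
```

```text
[[-38.6  29.1]
 [-33.9  58.1]
 [-29.8  84.4]]
[81.4 81.1 81.1] 81.0
[[-4.1  6.3]
 [15.7  8.5]
 [33.1 11.3]]
[9.2 8.2 8.4] 7.7
tip(px 328,265 top) [314.66666667 173.66666667]
bail end [array([-7.7, 22.3]), array([-7.1, 22.1]), array([-6.6, 21.9])]
bail end [array([-7.8, 59.5]), array([-7.3, 59.8]), array([-6.7, 60.1])]
[331.87241663 299.83456622] [331.87714188 278.94522044]
```

```bash
sed -i 's/^SEAT=.*/SEAT=np.array([-0.6,119.5,10.1])/' kin.py; cat >> kin.py <<'E'
def seatloc(p,R):
    s=p+R@SEAT; loc=Ro.from_euler('z',B[2]).as_matrix().T@(s-[B[0],B[1],0])-[0,0,142]
    return np.array([loc@UP,loc[1],loc@AX])
E
cat > go.py <<'E'
from kin import *
from cell import ctrl
import sys
# usage: go.py tilt  u y h n [u y h n ...]
a=list(map(float,sys.argv[1:]));Rh=Rtool(B[2],a[0],np.pi)
st=ctrl.read_state();p,R=pose(st);print(st['clock'],'seat',seatloc(p,R).round(1),'F',st['force'].round(1),'w',round(st['width'],1),'q',st['qpos'].round(2),'rot',Ro.from_matrix(R.T@Rh).as_rotvec().round(3))
w=[(tcp(blk(B,a[i],a[i+1],a[i+2])[0],Rh),Rh,int(a[i+3])) for i in range(1,len(a),4)]
plan(p,R,w,0)
E
python3 go.py .40 11 41 20 2 11 41 -10 2
```

```text
15.0 seat [-0.7 35.3 42.9] F [ 0.8  0.6 -0.9] w 21.5 q [-0.05  0.24 -0.34  2.1   0.55  0.54  0.63] rot [-0.009  0.004 -0.007]
0.05 0.22 -0.12 -0.04 0.02 -0.03 0; 0.05 0.22 -0.12 -0.03 0.02 -0.03 0; 0 0.3 -0.02 0 0 0 0; 0 0.3 -0.01 0 0 0 0
4 rows; end [554.7  80.6 251.9]
```

Call:
step_arm --moves "0.05 0.22 -0.12 -0.04 0.02 -0.03 0; 0.05 0.22 -0.12 -0.03 0.02 -0.03 0; 0 0 0 0 0 0 0; 0 0 0 0 0 0 0"

```text
clock: 15.4
eef_pos: [542.1, 81.6, 278.3]
tool_rot: [-1.97, 0.001, 1.429]
force: [-0.4, -0.7, -1.7]
width: 21.1
```

```bash
python3 go.py .40 11 41 -25 4 11 41 -62 4; python3 -c "
from look import *
look('k')"
```

```text
15.4 seat [11.  40.2 19.4] F [-0.4 -0.7 -1.7] w 21.1 q [-0.06  0.29 -0.31  2.09  0.6   0.5   0.59] rot [-0.001 -0.001 -0.001]
0 0.22 -0.01 0 0 0 0; 0.01 0.22 -0.01 0 0 0 0; 0 0.23 -0.01 -0.01 -0.01 -0.01 0; 0 0.22 -0.01 0 0 0 0; 0 0.18 -0.01 0 0 0 0; 0 0.19 -0.01 0 0 0 0; 0 0.18 -0.01 0 0 0 0; 0 0.19 -0.01 0 0 0 0
8 rows; end [577.3  77.1 204.8]
15.4 [542.1  81.6 278.3] q [-0.06  0.29 -0.31  2.09  0.6   0.5   0.59] F [-0.4 -0.7 -1.7] w 21.1
seat u,y,h 11.0 40.2 19.4 seat world [578.8  75.7 164.3]
wrist crop 248 122
scene crop 201 114
```

View pics/k.png

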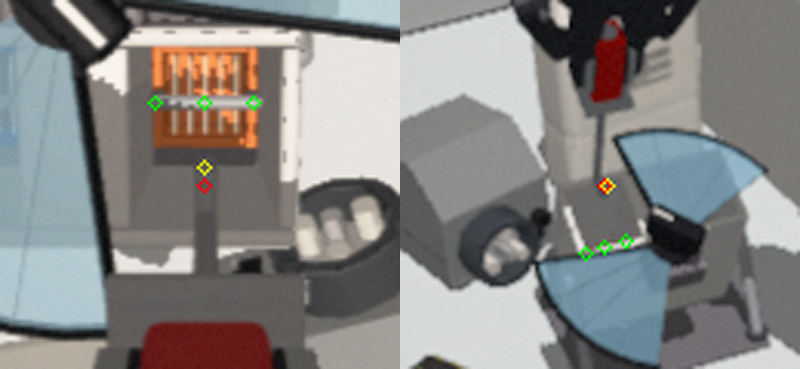

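Call:
step_arm --moves "0 0.22 -0.01 0 0 0 0; 0.01 0.22 -0.01 0 0 0 0; 0 0.22 -0.01 0 0 0 0; 0 0.22 -0.01 0 0 0 0; 0 0 0 0 0 0 0"

```text
clock: 16.0
eef_pos: [560.7, 78.8, 237.3]
tool_rot: [-1.968, 0.002, 1.428]
force: [-0.2, -0.7, -1.3]
width: 21.4
```

```bash
python3 go.py .40 11 41 -62 4
```

```text
16.0 seat [ 10.   39.9 -25.7] F [-0.2 -0.7 -1.3] w 21.4 q [-0.11  0.37 -0.24  2.1   0.71  0.41  0.49] rot [-0.002 -0.001 -0.002]
0 0.18 -0.01 0 0 0 0; 0.01 0.18 -0.02 -0.01 -0.01 -0.01 0; 0 0.18 -0.01 0 0 0 0; 0.01 0.18 -0.01 -0.01 0 -0.01 0
4 rows; end [577.   77.4 205.1]
```

Call:
step_arm --moves "0.01 0.18 -0.02 0 0 0 0; 0.01 0.18 -0.02 -0.01 -0.01 -0.01 0; 0 0.18 -0.02 0 0 0 0; 0.01 0.18 -0.02 -0.01 0 -0.01 0; 0 0 0 0 0 0 0; 0 0 0 0 0 0 0"

```text
clock: 16.6
eef_pos: [578.1, 78.0, 206.9]
tool_rot: [-1.972, -0.001, 1.431]
force: [-2.2, 0.3, -3.1]
width: 21.3
```

```bash
python3 go.py .40 -7 41 -62 4; python3 -c "
from look import *
look('l')"
```

```text
16.6 seat [ 12.7  41.8 -60.7] F [-2.2  0.3 -3.1] w 21.3 q [-0.16  0.44 -0.16  2.1   0.79  0.33  0.42] rot [ 0.001 -0.     0.001]
0 0.01 0.1 0 0 0 0; -0.01 0.01 0.1 0 0 0 0; 0 0.01 0.09 0.01 0 0 0; -0.01 0.02 0.1 0 0 0.01 0
4 rows; end [561.2  79.4 197. ]
16.6 [578.1  78.  206.9] q [-0.16  0.44 -0.16  2.1   0.79  0.33  0.42] F [-2.2  0.3 -3.1] w 21.3
seat u,y,h 12.7 41.8 -60.7 seat world [615.   72.2  92.9]
wrist crop 248 122
scene crop 198 130
```

View pics/l.png

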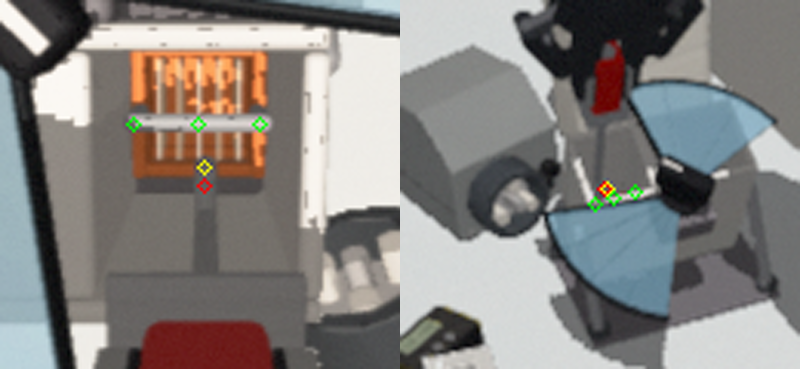

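Call:
step_arm --moves "0 0.01 0.1 0 0 0 0; -0.01 0.01 0.1 0 0 0 0; 0 0.01 0.1 0 0 0 0; -0.01 0.02 0.1 0 0 0.01 0; 0 0 0 0 0 0 0; 0 0 0 0 0 0 0"

```text
clock: 17.3
eef_pos: [561.6, 79.9, 197.7]
tool_rot: [-1.974, -0.001, 1.431]
force: [1.2, 0.6, -0.6]
width: 21.4
```

```bash
python3 go.py .40 -7 41 -62 1; python3 -c "
from look import *
look('m')"
```

```text
17.3 seat [ -6.   41.4 -61.7] F [ 1.2  0.6 -0.6] w 21.4 q [-0.21  0.43 -0.11  2.15  0.86  0.29  0.33] rot [0.003 0.    0.001]
-0.01 0.01 0.01 0.03 0 0.01 0
1 rows; end [561.2  79.5 197.1]
17.3 [561.6  79.9 197.7] q [-0.21  0.43 -0.11  2.15  0.86  0.29  0.33] F [ 1.2  0.6 -0.6] w 21.4
seat u,y,h -6.0 41.4 -61.7 seat world [598.7  74.1  83.9]
wrist crop 248 122
scene crop 201 137
```

View pics/m.png

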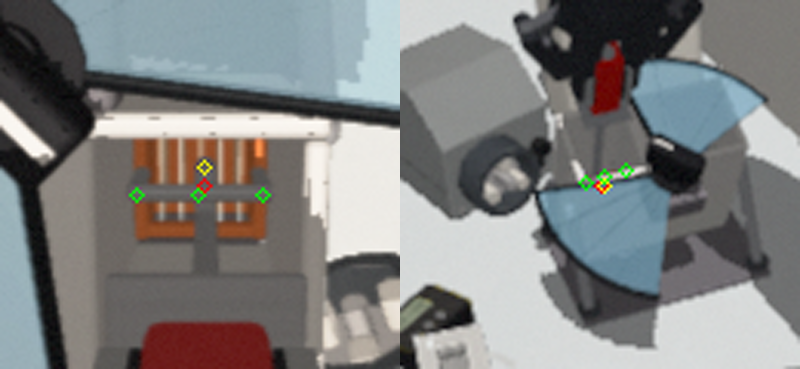

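```bash
python3 - <<'E'
from kin import *
st,pic=pickle.load(open("m_wrist.pkl","rb"))
cv2.imwrite("pics/m2.png",cv2.resize(pic['color'][155:215,280:345],None,fx=10,fy=9,interpolation=cv2.INTER_CUBIC))
E
```

```text
(no output)
```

View pics/m2.png

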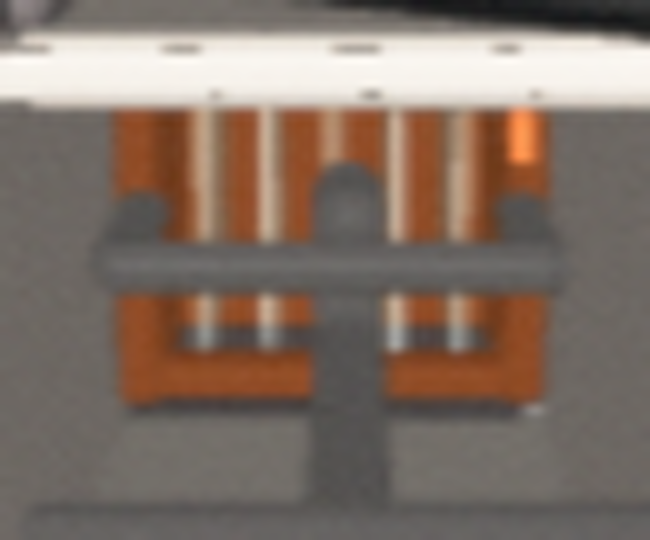

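```bash
python3 go.py .40 -7 41 -40 3 -7 41 -10 3
```

```text
17.4 seat [ -5.7  41.4 -61.7] F [ 0.5  1.1 -0. ] w 21.5 q [-0.21  0.43 -0.11  2.15  0.86  0.29  0.33] rot [ 0.003 -0.     0.001]
0 -0.14 0.01 0.01 0 0 0; 0 -0.15 0.02 0.01 0 0 0; -0.01 -0.14 0.01 0.01 0 0.01 0; 0 -0.2 0.01 0 0 0 0; 0 -0.2 0.01 0 0 0 0; 0 -0.2 0.01 0 0 0 0
6 rows; end [538.7  82.6 243.9]
```

Call:
step_arm --moves "0 -0.14 0.01 0.01 0 0 0; 0 -0.14 0.01 0.01 0 0 0; 0 -0.14 0.01 0.01 0 0 0; 0 -0.2 0.01 0 0 0 0; 0 -0.2 0.01 0 0 0 0; 0 -0.2 0.01 0 0 0 0; 0 0 0 0 0 0 0; 0 0 0 0 0 0 0"

```text
clock: 18.2
eef_pos: [539.2, 82.7, 243.9]
tool_rot: [-1.971, -0.001, 1.43]
force: [0.6, -0.4, -1.8]
width: 21.9
```

```bash
python3 go.py .40 -7 41 15 2 -7 41 60 4; python3 -c "
from look import *
look('n')"
```

```text
18.2 seat [ -6.6  41.  -10.3] F [ 0.6 -0.4 -1.8] w 21.9 q [-0.12  0.33 -0.25  2.14  0.71  0.4   0.46] rot [ 0.    -0.001  0.001]
0 -0.25 0.02 0 0 0 0; 0 -0.25 0.01 0 -0.01 0 0; 0 -0.23 0.01 0 0 0 0; 0 -0.22 0.01 0 0 0 0; 0 -0.23 0.02 0 0 0 0; 0 -0.22 0.01 0 0 0 0
6 rows; end [508.5  87.  306.8]
18.2 [539.2  82.7 243.9] q [-0.12  0.33 -0.25  2.14  0.71  0.4   0.46] F [ 0.6 -0.4 -1.8] w 21.9
seat u,y,h -6.6 41.0 -10.3 seat world [576.   76.9 129.9]
wrist crop 248 122
scene crop 202 126
```

View pics/n.png

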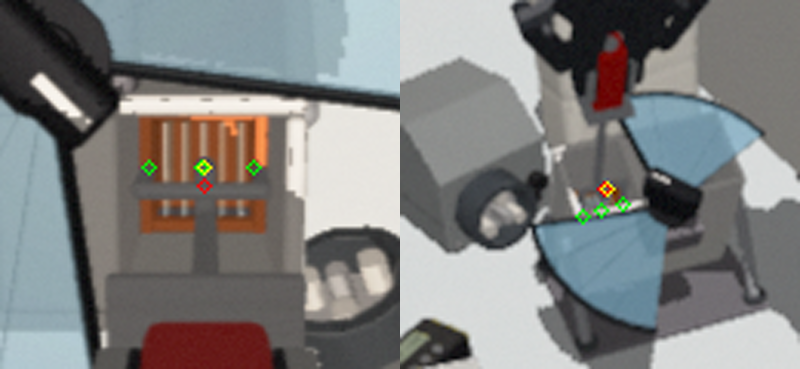

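Call:
step_arm --moves "0 -0.25 0.01 0 0 0 0; 0 -0.25 0.01 0 0 0 0; 0 -0.23 0 0 0 0 0; 0 -0.22 0 0 0 0 0; 0 -0.23 0 0 0 0 0; 0 -0.22 0 0 0 0 0; 0 0 0 0 0 0 0; 0 0 0 0 0 0 0"

```text
clock: 19.1
eef_pos: [511.3, 86.6, 307.6]
tool_rot: [-1.97, -0.001, 1.43]
force: [0.5, 0.2, -1.5]
width: 21.4
```

```bash
python3 go.py .40 -7 41 60 1; python3 -c "
from look import *
look('o')
L=blk(B,-28,40.5,0)[0];M=Ro.from_euler('z',B[2]).as_matrix()
st=ctrl.read_state();p,R=pose(st);print('seat rel lip',M.T@(p+R@SEAT-L))
Rm=Rtool(B[2],.25,np.pi)
s1=L+M@[25,0.5,72]
plan(p,R,[(tcp(s1,Rm),Rm,5),(tcp(s1+[0,0,30],Rm),Rm,3)],0)"
```

```text
19.1 seat [-4.3 41.  59.4] F [ 0.5  0.2 -1.5] w 21.4 q [-0.04  0.2  -0.36  2.11  0.53  0.55  0.63] rot [-0.    -0.001  0.   ]
0 -0.01 0.06 0 -0.01 0 0
1 rows; end [508.3  87.  306.9]
19.1 [511.3  86.6 307.6] q [-0.04  0.2  -0.36  2.11  0.53  0.55  0.63] F [ 0.5  0.2 -1.5] w 21.4
seat u,y,h -4.3 41.0 59.4 seat world [548.   80.8 193.6]
wrist crop 248 122
scene crop 204 110
seat rel lip [-4.80682399  0.30488419 63.12268517]
0 0.02 -0.19 0.25 0 0 0; 0 0.02 -0.2 0.25 0 0 0; 0 0.02 -0.19 0.24 0 0 0; 0 0 -0.2 0.25 0 0 0; 0 0.01 -0.19 0.25 0 0 0; 0 -0.2 -0.05 0 0 0 0; 0 -0.19 -0.05 0 0 0 0; 0 -0.2 -0.05 0 0 0 0
8 rows; end [557.5  79.9 350.3]
```

View pics/o.png

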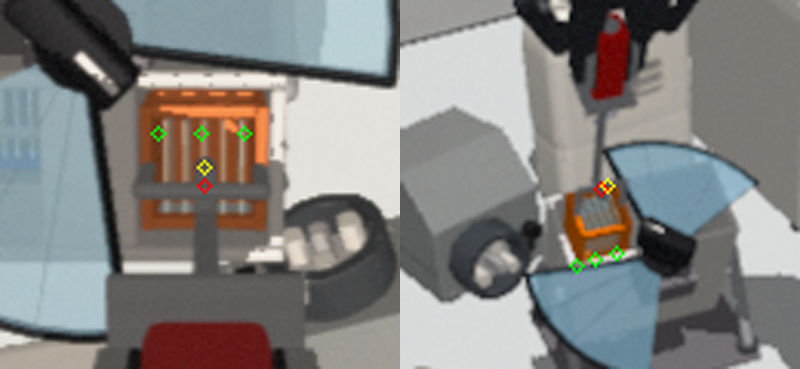

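Call:
step_arm --moves "0 0.02 -0.19 0.25 0 0 0; 0 0.01 -0.2 0.25 0 0 0; 0 0 -0.19 0.25 0 0 0; 0 0 -0.2 0.25 0 0 0; 0 0 -0.19 0.25 0 0 0; 0 0 0 0 0 0 0; 0 0 0 0 0 0 0"

```text
clock: 19.9
eef_pos: [556.4, 80.0, 321.2]
tool_rot: [-1.819, 0.0, 1.43]
force: [-0.3, -0.5, -2.7]
width: 21.6
```

```bash
python3 -c "
from look import *
look('p')
L=blk(B,-28,40.5,0)[0];M=Ro.from_euler('z',B[2]).as_matrix()
st=ctrl.read_state();p,R=pose(st);s=p+R@SEAT;print('seat rel lip',M.T@(s-L))
Rm=Rtool(B[2],.25,np.pi);Rv=Rtool(B[2],.0,np.pi)
s1=L+M@[25,0.5,72]
plan(p,R,[(tcp(s1+[0,0,50],Rm),Rm,4),(tcp(s1+[0,0,90],Rv),Rv,5)],0)"
```

```text
19.9 [556.4  80.  321.2] q [ 0.07  0.31 -0.42  1.86  0.33  0.8   0.9 ] F [-0.3 -0.5 -2.7] w 21.6
seat u,y,h 24.8 40.7 55.6 seat world [575.6  76.7 202.8]
wrist crop 248 122
scene crop 200 100
seat rel lip [22.87620909  0.41561481 73.34062182]
0 -0.23 -0.07 0 0 0 0; 0 -0.24 -0.07 -0.01 0 0 0; 0 -0.23 -0.07 0 0 0 0; 0 -0.23 -0.07 -0.01 0 0 0; 0 -0.13 -0.16 0.42 0 0 0; 0 -0.14 -0.14 0.41 0 0 0; 0 -0.14 -0.15 0.42 0 0 0; 0 -0.16 -0.13 0.42 0 0 0; 0 -0.16 -0.13 0.42 0 0 0
9 rows; end [587.4  75.9 411.5]
```

View pics/p.png

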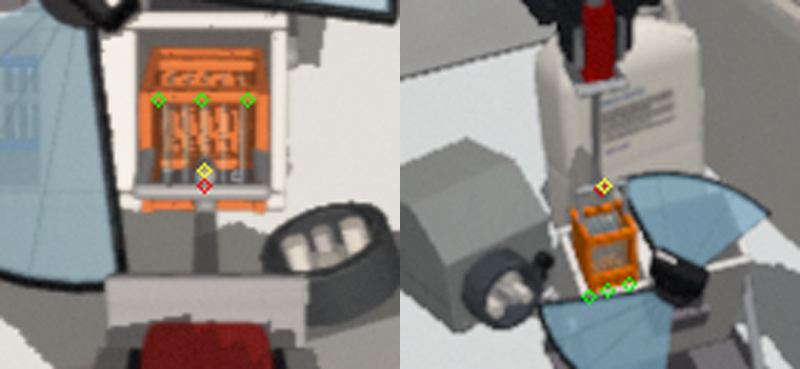

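Call:
step_arm --moves "0 -0.23 -0.07 0 0 0 0; 0 -0.24 -0.07 0 0 0 0; 0 -0.23 -0.07 0 0 0 0; 0 -0.23 -0.07 0 0 0 0; 0 -0.2 -0.05 0 0 0 0; 0 0 0 0 0 0 0"

```text
clock: 20.6
eef_pos: [559.9, 80.2, 383.2]
tool_rot: [-1.824, -0.002, 1.43]
force: [0.3, 0.6, -2.1]
width: 21.3
```

```bash
python3 -c "
from look import *
st=ctrl.read_state();p,R=pose(st);s=p+R@SEAT;print(st['clock'],p,s,st['force'])
pic=get_image('scene');cv2.imwrite('pics/q.png',pic['color'])
for t in ['tray','orange_carrier','cover_knob']: print(t,[(x['position'],round(x['conf'],2)) for x in nets.place_of(pic,t)[:1]])
m=nets.cut_out(pic,'tray');
ys,xs=np.where(m[0]['pixels']);c=cv2.minAreaRect(np.c_[xs,ys].astype(np.float32));print(c)
h=cv2.convexHull(np.c_[xs,ys].astype(np.int32));ap=cv2.approxPolyDP(h,4,True)[:,0];print([(tuple(u),ray(pic,u,18).round(0)) for u in ap])
for u in [(300,165),(335,183),(365,180),(458,118)]: print(u,ray(pic,u,0).round(0))
"
```

```text
20.6 [559.87684568  80.24552604 383.17578423] [579.72447939  77.02128789 264.94594144] [ 0.34969458  0.59781638 -2.0674493 ]
tray [([475.1, -330.1, -3.9], 0.76)]
orange_carrier [([580.1, 77.0, 184.9], 0.88)]
cover_knob [([523.5, 41.8, 147.8], 0.62)]
((418.9280090332031, 194.88470458984375), (58.498416900634766, 38.653926849365234), 34.82448959350586)
[((np.int32(452), np.int32(198)), array([ 414., -386.,   18.])), ((np.int32(419), np.int32(218)), array([ 396., -254.,   18.])), ((np.int32(386), np.int32(191)), array([ 533., -255.,   18.])), ((np.int32(419), np.int32(175)), array([ 545., -384.,   18.]))]
(300, 165) [ 797. -130.    0.]
(335, 183) [ 660. -170.    0.]
(365, 180) [ 627. -252.    0.]
(458, 118) [ 770. -765.    0.]
```

View pics/q.png

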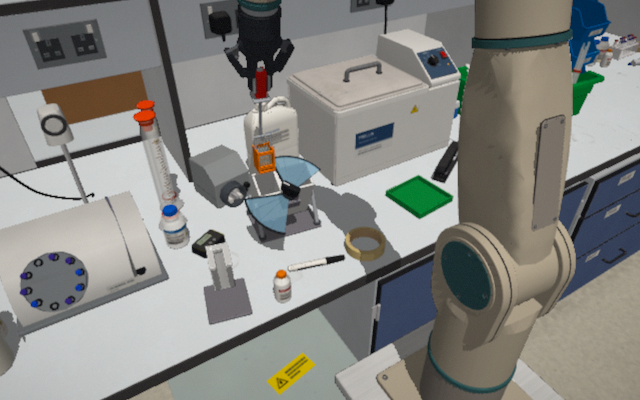

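```bash
cat > smooth.py <<'E'
from kin import *
from cell import ctrl
def smooth(segs,g=0):
    """segs: list of (seat,R,n)"""
    st=ctrl.read_state();p,R=pose(st); s=p+R@SEAT; w=[];cR=R
    for tgt,S,n in segs:
        tgt=np.array(tgt,float); rv=Ro.from_matrix(cR.T@S).as_rotvec()
        for i in range(1,n+1):
            x=i/n; k=x-np.sin(2*np.pi*x)/(2*np.pi)
            A=cR@Ro.from_rotvec(rv*k).as_matrix(); w.append((tcp(s+(tgt-s)*k,A),A,1))
        s=tgt;cR=S
    plan(p,R,w,g)
E
python3 -c "
from smooth import *
st=ctrl.read_state();q=st['qpos']
Rm=Rtool(B[2],.25,np.pi);Re=Rtool(0,0,np.pi)
print(ik(tcp([475,-327,190],Re),Re,q))
smooth([([572,60,285],Rm,5),([475,-327,190],Re,30)])"
```

```text
(array([ 0.82156818,  0.48309498, -0.43047082,  1.59298099,  0.21777941,
        1.11332157,  1.90871523]), np.float64(1.0496811064865248e-12), np.float64(6.983522327137832e-15))
-0.02 -0.02 0 0 0 0 0; -0.08 -0.12 -0.01 -0.01 0 0 0; -0.14 -0.18 -0.02 0 0 0 0; -0.08 -0.12 -0.01 -0.01 0 0 0; -0.02 -0.02 0 0 0 0 0; 0 0 0 0 0 0 0; -0.02 0 0 0.01 0 0 0; -0.03 0.01 0 0.01 -0.01 0 0; -0.07 0.01 0.01 0.01 -0.01 0 0; -0.11 0.02 0.01 0.03 -0.02 -0.01 0; -0.16 0.04 0.01 0.04 -0.02 0 0; -0.21 0.04 0.02 0.06 -0.03 0 0; -0.26 0.06 0.03 0.07 -0.04 -0.01 0; -0.32 0.07 0.03 0.08 -0.04 0 0; -0.37 0.08 0.03 0.1 -0.06 -0.01 0; -0.42 0.09 0.05 0.11 -0.06 -0.01 0; -0.46 0.1 0.05 0.12 -0.07 -0.01 0; -0.49 0.11 0.05 0.13 -0.07 0 0; -0.51 0.11 0.06 0.13 -0.08 -0.01 0; -0.53 0.12 0.07 0.14 -0.07 -0.01 0; -0.52 0.12 0.07 0.14 -0.08 -0.01 0; -0.51 0.12 0.07 0.13 -0.08 -0.01 0; -0.48 0.12 0.07 0.13 -0.07 -0.01 0; -0.46 0.1 0.06 0.12 -0.07 -0.01 0; -0.41 0.1 0.07 0.11 -0.06 -0.01 0; -0.37 0.09 0.05 0.1 -0.05 -0.01 0; -0.31 0.08 0.06 0.09 -0.05 0 0; -0.26 0.06 0.04 0.07 -0.04 -0.01 0; -0.2 0.05 0.03 0.05 -0.03 0 0; -0.16 0.04 0.03 0.04 -0.02 0 0; -0.11 0.03 0.02 0.03 -0.02 -0.01 0; -0.06 0.01 0.01 0.02 -0.01 0 0; -0.04 0.01 0 0.01 0 0 0; -0.01 0.01 0.01 0 -0.01 0 0; 0 0 0 0 0 0 0
35 rows; end [ 484.9 -326.3  309.3]
```

Call:
step_arm --moves "-0.02 -0.06 0 0 0 0 0; -0.08 -0.12 -0.01 0 0 0 0; -0.14 -0.16 -0.02 0 0 0 0; -0.1 -0.1 -0.01 0 0 0 0; -0.12 -0.02 0.01 0.03 -0.02 0 0; -0.16 0.04 0.01 0.04 -0.02 0 0; -0.21 0.04 0.02 0.06 -0.03 0 0; -0.26 0.06 0.03 0.07 -0.04 -0.01 0; -0.32 0.07 0.03 0.08 -0.04 0 0; -0.37 0.08 0.03 0.1 -0.06 -0.01 0; -0.42 0.09 0.05 0.11 -0.06 -0.01 0; -0.46 0.1 0.05 0.12 -0.07 -0.01 0; -0.49 0.11 0.05 0.13 -0.07 0 0; -0.51 0.11 0.06 0.13 -0.08 -0.01 0; -0.53 0.12 0.07 0.14 -0.07 -0.01 0; -0.52 0.12 0.07 0.14 -0.08 -0.01 0; -0.51 0.12 0.07 0.13 -0.08 -0.01 0; -0.48 0.12 0.07 0.13 -0.07 -0.01 0; -0.46 0.1 0.06 0.12 -0.07 -0.01 0; -0.41 0.1 0.07 0.11 -0.06 -0.01 0"

```text
clock: 22.85
eef_pos: [497.9, -246.8, 330.7]
tool_rot: [-1.622, 0.003, 1.54]
force: [0.8, 0.2, -2.4]
width: 21.5
```

Call:
step_arm --moves "-0.37 0.09 0.05 0.1 -0.05 -0.01 0; -0.31 0.08 0.06 0.09 -0.05 0 0; -0.26 0.06 0.04 0.07 -0.04 -0.01 0; -0.2 0.05 0.03 0.05 -0.03 0 0; -0.16 0.04 0.03 0.04 -0.02 0 0; -0.12 0.03 0.02 0.03 -0.02 -0.01 0; -0.08 0.01 0.01 0.02 -0.01 0 0; -0.04 0.01 0 0.01 0 0 0"

```text
clock: 23.65
eef_pos: [486.0, -321.6, 312.8]
tool_rot: [-1.574, 0.0, 1.568]
force: [0.3, 0.5, -2.5]
width: 21.0
```

```bash
cat > look2.py <<'E'
from smooth import *
from cell import get_image,nets
def look2(tag,cam=("wrist","scene")):
    st=ctrl.read_state();p,R=pose(st);s=p+R@SEAT
    print(st['clock'],p.round(1),st['tool_rot'].round(3),'seat',s.round(1),'F',st['force'].round(1),'w',round(st['width'],1),'q',st['qpos'].round(2))
    out=[]
    for n in cam:
        pic=get_image(n);a=pic['color'].copy();pickle.dump((st,pic),open(f"{tag}_{n}.pkl","wb"))
        u=proj(pic,s,(p,R))[0];cv2.circle(a,tuple(int(round(t)) for t in u),2,(0,0,255),1)
        x0=int(np.clip(u[0]-80,0,479));y0=int(np.clip(u[1]-70,0,250))
        out.append(cv2.resize(a[y0:y0+150,x0:x0+160],(400,375),interpolation=cv2.INTER_CUBIC))
    cv2.imwrite(f"pics/{tag}.png",np.hstack(out))
    return st
E
python3 -c "
from look2 import *
look2('r')
Re=Rtool(0,0,np.pi)
smooth([([475,-327,140],Re,8)])"
```

```text
23.65 [ 486.  -321.6  312.8] [-1.574  0.     1.568] seat [ 476.2 -322.2  193.2] F [ 0.3  0.5 -2.5] w 21.0 q [ 0.75  0.46 -0.32  1.6   0.16  1.1   1.95]
0 0.01 0 0 0 0 0; -0.01 0.09 0 0 0 0 0; -0.02 0.18 0.01 0.01 -0.01 0 0; -0.02 0.25 0 0 0 0 0; -0.02 0.25 0.01 0.01 -0.01 0 0; -0.02 0.19 0 0 0 0 0; -0.01 0.08 0 0.01 -0.01 0 0; 0 0.01 0 0 0 0 0
8 rows; end [ 485.1 -326.4  259.7]
```

View pics/r.png

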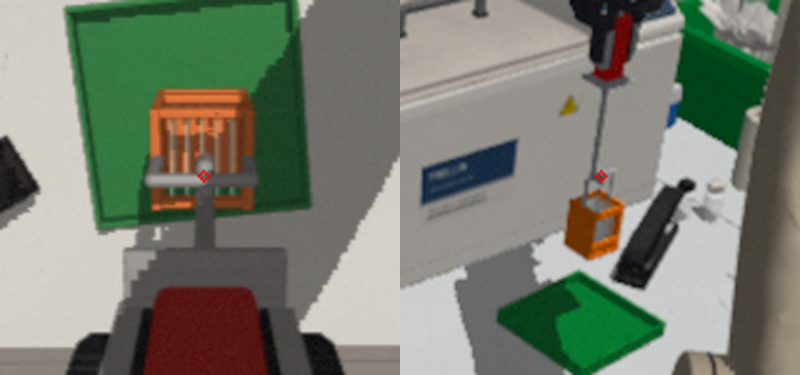

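```bash
python3 -c "
from look2 import *
st,pic=pickle.load(open('r_wrist.pkl','rb'));p,R=pose(st);s=p+R@SEAT
u=proj(pic,s,(p,R))[0];x0=int(u[0]-80);y0=int(u[1]-70)
v=np.load('cam2.npy');T=np.array(pic['T_tool_cam']);T[:3,3]+=v[4:7];T[:3,:3]=T[:3,:3]@Ro.from_rotvec(v[7:10]).as_matrix()
f=200/np.tan(np.radians(pic['vertical_fov']/2))
X=[]
for c in [(68,8),(295,-2),(310,205),(98,228)]:
    w=np.array(c)/2.5+[x0,y0]; D=R@(T[:3,:3]@np.array([(w[0]-pic['cx'])/f,(w[1]-pic['cy'])/f,1]));C=p+R@T[:3,3]
    X.append(C+D*(18-C[2])/D[2])
X=np.array(X);print(X.round(1),X.mean(0)); print([np.degrees(np.arctan2(*(X[i]-X[(i+1)%4])[[1,0]])) for i in range(4)])
"
```

```text
[[ 421.4 -396.9   18. ]
 [ 416.5 -271.3   18. ]
 [ 535.1 -258.9   18. ]
 [ 548.9 -385.6   18. ]] [ 480.44599419 -328.19207575   18.        ]
[np.float64(-87.76206564669374), np.float64(-174.01357967346797), np.float64(96.22936174173995), np.float64(5.047822659426198)]
```

```bash
python3 -c "
from look2 import *
Re=Rtool(0,0,np.pi)
smooth([([478,-329,100],Re,12)])"
```

```text
0 0.01 0 0 0 0 0; 0 0.04 0 0 0 0 0; -0.01 0.12 0 0 0 0 0; -0.02 0.19 -0.01 0 -0.01 0 0; -0.02 0.27 0 0.01 0 0 0; -0.02 0.3 -0.01 0 0 0 0; -0.02 0.31 0 0.01 -0.01 0 0; -0.02 0.26 -0.01 0 0 0 0; -0.02 0.2 0 0 0 0 0; 0 0.11 -0.01 0 -0.01 0 0; -0.01 0.05 0 0.01 0 0 0; 0 0 0 0 0 0 0
12 rows; end [ 488.2 -328.5  219.7]
```

Call:
step_arm --moves "0 0.05 0 0 0 0 0; -0.01 0.12 0 0 0 0 0; -0.02 0.19 -0.01 0 -0.01 0 0; -0.02 0.27 0 0.01 0 0 0; -0.02 0.3 -0.01 0 0 0 0; -0.02 0.31 0 0.01 -0.01 0 0; -0.02 0.26 -0.01 0 0 0 0; -0.02 0.2 0 0 0 0 0; 0 0.11 -0.01 0 -0.01 0 0; -0.01 0.05 0 0.01 0 0 0; 0 0 0 0 0 0 0; 0 0 0 0 0 0 0"

```text
clock: 24.95
eef_pos: [488.4, -328.7, 220.2]
tool_rot: [-1.571, 0.001, 1.571]
force: [-0.3, 0.3, -2.5]
width: 21.5
```

```bash
python3 -c "
from look2 import *
look2('s',('wrist','side'))
Re=Rtool(0,0,np.pi)
smooth([([478,-329,84],Re,6)])"
```

```text
24.95 [ 488.4 -328.7  220.2] [-1.571e+00  1.000e-03  1.571e+00] seat [ 478.4 -329.4  100.7] F [-0.3  0.3 -2.5] w 21.5 q [ 0.74  0.56 -0.3   1.7   0.2   0.91  1.92]
0 0.01 0 0 0 0 0; 0 0.06 0 0 0 0 0; 0 0.1 0 0 0 0 0; 0 0.1 0 0 0 0 0; 0.01 0.06 0.01 0 0 -0.01 0; 0 0.01 0 0 0 0 0
6 rows; end [ 487.9 -328.2  203.3]
```

View pics/s.png

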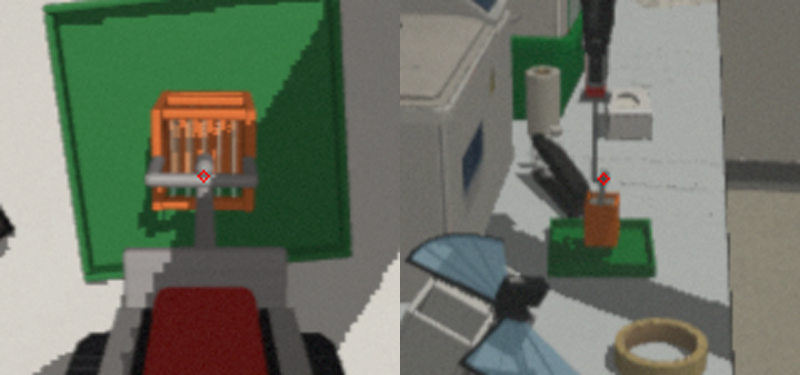

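Call:
step_arm --moves "0 0.05 0 0 0 0 0; 0 0.08 0 0 0 0 0; 0 0.08 0 0 0 0 0; 0 0.06 0 0 0 0 0; 0 0.04 0 0 0 0 0; 0 0.03 0 0 0 0 0; 0 0 0 0 0 0 0; 0 0 0 0 0 0 0"

```text
clock: 25.85
eef_pos: [488.1, -328.6, 202.7]
tool_rot: [-1.57, 0.0, 1.571]
force: [0.2, -0.2, -0.8]
width: 21.3
```

```bash
python3 -c "
from look2 import *
look2('t',('wrist','side'))
Re=Rtool(0,0,np.pi)
smooth([([478,-329,71.5],Re,6)])"
```

```text
25.85 [ 488.1 -328.6  202.7] [-1.57   0.     1.571] seat [ 477.9 -329.2   83.2] F [ 0.2 -0.2 -0.8] w 21.3 q [ 0.73  0.58 -0.3   1.72  0.21  0.87  1.92]
0 0.01 0 0 0 0 0; 0 0.04 0 0 0 0 0; 0 0.07 0 0 0 0 0; 0 0.07 0 0 0 0 0; 0 0.04 0 0 0 0 0; 0 0.01 0 0 0 0 0
6 rows; end [ 488.1 -328.6  190.8]
```

View pics/t.png

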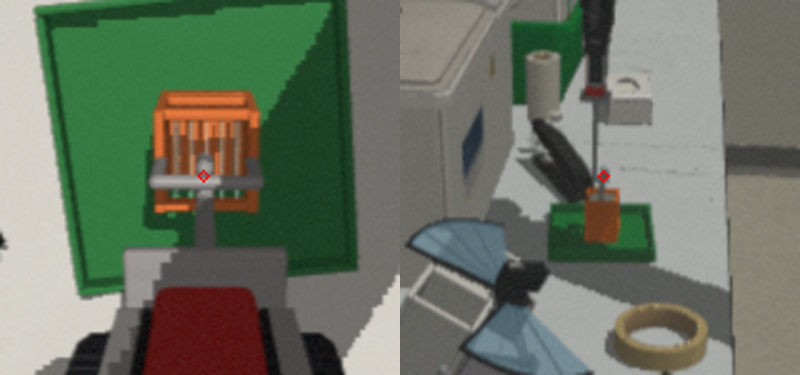

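Call:
step_arm --moves "0 0.04 0 0 0 0 0; 0 0.06 0 0 0 0 0; 0 0.06 0 0 0 0 0; 0 0.05 0 0 0 0 0; 0 0.03 0 0 0 0 0; 0 0 0 0 0 0 0; 0 0 0 0 0 0 0"

```text
clock: 26.65
eef_pos: [488.1, -328.6, 190.6]
tool_rot: [-1.57, 0.0, 1.571]
force: [1.2, -0.3, -1.3]
width: 21.5
```

```bash
python3 -c "
from look2 import *
look2('u',('wrist','side'))
Re=Rtool(0,0,np.pi)
smooth([([501,-329,71.5],Re,8)])"
```

```text
26.65 [ 488.1 -328.6  190.6] [-1.57   0.     1.571] seat [ 477.9 -329.2   71.1] F [ 1.2 -0.3 -1.3] w 21.5 q [ 0.73  0.6  -0.29  1.73  0.22  0.84  1.91]
0 0 -0.01 0 0 0 0; 0 0 -0.03 0 0 0 0; 0 0 -0.08 0 0 0 0; 0 0 -0.11 0 0 0 0; 0 0 -0.11 0 0 0 0; 0 0 -0.08 0 0 0 0; 0 0 -0.03 0 0 0 0; 0 0 -0.01 0 0 0 0
8 rows; end [ 511.1 -328.6  190.8]
```

View pics/u.png

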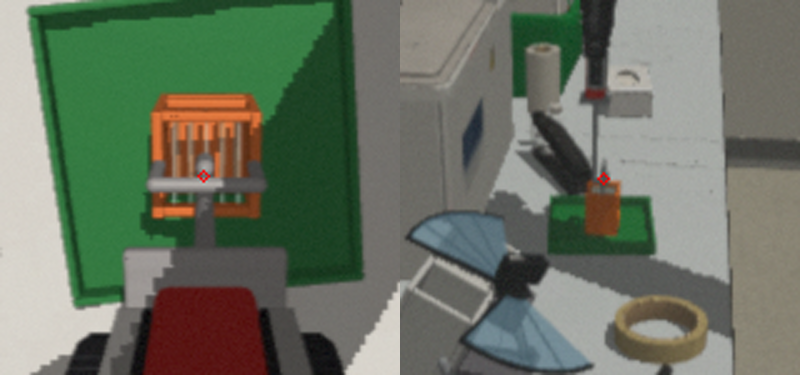

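Call:
step_arm --moves "0 0 -0.03 0 0 0 0; 0 0 -0.06 0 0 0 0; 0 0 -0.08 0 0 0 0; 0 0 -0.08 0 0 0 0; 0 0 0 0 0 0 0"

```text
clock: 27.25
eef_pos: [501.5, -328.3, 190.6]
tool_rot: [-1.571, 0.0, 1.572]
force: [-0.6, 0.7, -0.8]
width: 21.4
```

```bash
python3 -c "
from look2 import *
look2('v',('wrist','side'))"
```

```text
27.25 [ 501.5 -328.3  190.6] [-1.571  0.     1.572] seat [ 491.4 -328.9   71.1] F [-0.6  0.7 -0.8] w 21.4 q [ 0.72  0.61 -0.29  1.7   0.22  0.86  1.9 ]
```

View pics/v.png

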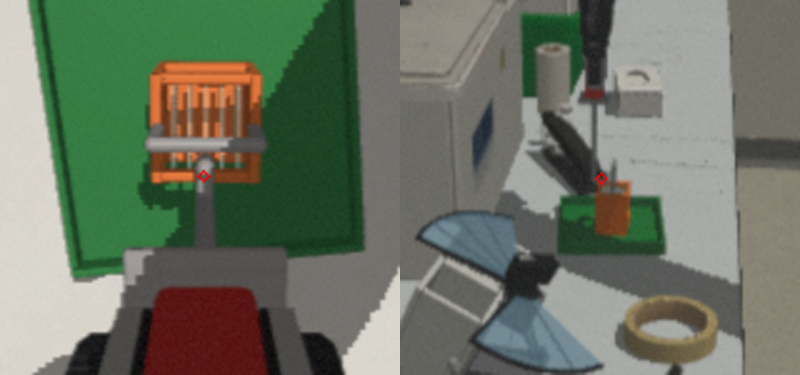

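Call:
step_arm --moves "0 0 -0.08 0 0 0 0; 0 0 -0.1 0 0 0 0; 0 0 -0.08 0 0 0 0; 0 -0.2 0 0 0 0 0; 0 -0.5 0 0 0 0 0; 0 -0.8 0 0 0 0 0; 0 -0.8 0 0 0 0 0; 0 0 0 0 0 0 0"

```text
clock: 28.15
eef_pos: [516.9, -329.8, 312.6]
tool_rot: [-1.581, 0.006, 1.571]
force: [0.3, -0.3, -1.0]
width: 21.2
```

```bash
python3 -c "
from look2 import *
look2('w',('wrist','side'))
M=Ro.from_euler('z',YF).as_matrix()
Rf=Rt([-1.572,-0.003,1.327]);h=np.array([411.3,264.7,148.5]);out=h+M@[-50,0,14]
print(out)
st=ctrl.read_state();p,R=pose(st);q=st['qpos']
print(ik(out,Rf,q)[0].round(2))
def sm(segs):
    w=[];cp=p;cR=R
    for t,S,n in segs:
        rv=Ro.from_matrix(cR.T@S).as_rotvec()
        for i in range(1,n+1):
            k=i/n; w.append((cp+(t-cp)*k,cR@Ro.from_rotvec(rv*k).as_matrix(),1))
        cp=t;cR=S
    plan(p,R,w,0)
sm([(np.array([460,-100,350.]),R,8),(np.array([390,180,330.]),Rf,8)])
"
```

```text
28.15 [ 516.9 -329.8  312.6] [-1.581  0.006  1.571] seat [ 508.  -331.2  193. ] F [ 0.3 -0.3 -1. ] w 21.2 q [ 0.72  0.51 -0.32  1.52  0.17  1.13  1.94]
[362.75696864 276.68224128 162.5       ]
[-0.62  0.47 -0.13  2.11  0.11  0.57  0.5 ]
0.57 -0.11 0.13 0 0 0 0; 0.57 -0.11 0.14 0 0 0 0; 0.58 -0.1 0.13 0 0 0 0; 0.57 -0.11 0.14 0 0 0 0; 0.57 -0.11 0.13 0 0 0 0; 0.57 -0.11 0.14 0 0 0 0; 0.57 -0.11 0.13 0 0 0 0; 0.57 -0.1 0.14 0 0 0 0; 0.7 0.04 0.17 0 0.25 0 0; 0.7 0.05 0.2 0 0.26 -0.01 0; 0.69 0.05 0.21 0 0.25 0 0; 0.68 0.05 0.24 0 0.26 -0.01 0; 0.67 0.05 0.26 0 0.25 0 0; 0.67 0.05 0.28 0 0.26 -0.01 0; 0.65 0.05 0.3 0 0.25 0 0; 0.65 0.05 0.32 0 0.25 -0.01 0
16 rows; end [390.  180.  330.2]
```

View pics/w.png

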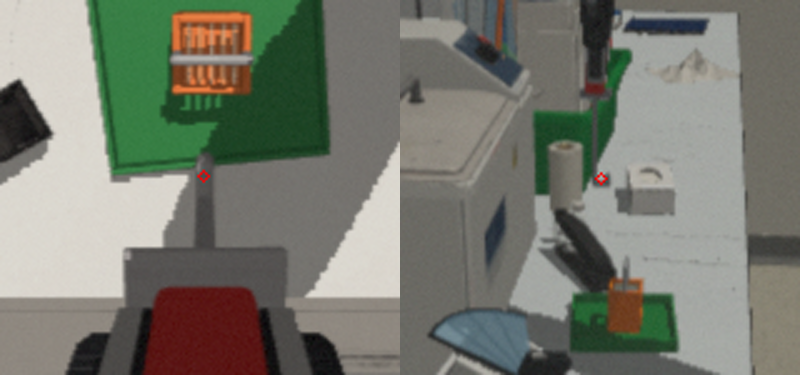

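Call:
step_arm --moves "0.3 -0.1 0.08 0 0 0 0; 0.5 -0.11 0.12 0 0 0 0; 0.57 -0.11 0.13 0 0 0 0; 0.57 -0.11 0.14 0 0 0 0; 0.57 -0.11 0.13 0 0 0 0; 0.57 -0.11 0.14 0 0 0 0; 0.57 -0.11 0.13 0 0 0 0; 0.57 -0.1 0.14 0 0 0 0; 0.7 0.04 0.17 0 0.25 0 0; 0.7 0.05 0.2 0 0.26 -0.01 0; 0.69 0.05 0.21 0 0.25 0 0; 0.68 0.05 0.24 0 0.26 -0.01 0; 0.67 0.05 0.26 0 0.25 0 0; 0.67 0.05 0.28 0 0.26 -0.01 0; 0.65 0.05 0.3 0 0.25 0 0; 0.65 0.05 0.32 0 0.25 -0.01 0; 0 0 0 0 0 0 0"

```text
clock: 29.95
eef_pos: [389.6, 167.7, 329.0]
tool_rot: [-1.566, -0.006, 1.336]
force: [-0.4, -0.0, -0.2]
width: 21.2
```

```bash
cat > gf.py <<'E'
from look2 import *
import sys
# usage: gf.py  (dx dy dz n)...  TCP offsets in fork axes relative to the hanging grasp pose
M=Ro.from_euler('z',YF).as_matrix(); Rf=Rt([-1.572,-0.003,1.327]);H=np.array([411.3,264.7,148.5])
st=ctrl.read_state();p,R=pose(st);a=list(map(float,sys.argv[1:]))
print(st['clock'],'rel',(M.T@(p-H)).round(1),'rot',Ro.from_matrix(R.T@Rf).as_rotvec().round(3),'F',st['force'].round(1),'w',round(st['width'],1),'q',st['qpos'].round(2))
plan(p,R,[(H+M@a[i:i+3],Rf,int(a[i+3])) for i in range(0,len(a),4)],0)
E
python3 gf.py -60 0 120 4 -60 0 50 3
```

```text
29.95 rel [  2.2 -99.3 180.5] rot [-0.006  0.009  0.003] F [-0.4 -0.  -0.2] w 21.2 q [-0.02  0.21 -0.54  1.95  0.12  1.01  0.72]
0.5 0.31 0.31 -0.01 0.02 0.01 0; 0.49 0.3 0.3 -0.01 0.02 0 0; 0.5 0.31 0.31 -0.02 0.02 0.01 0; 0.5 0.3 0.31 -0.01 0.02 0 0; 0 0.47 0 0 0 0 0; -0.01 0.46 0 0 0 0 0; 0 0.47 0.01 0 0 0 0
7 rows; end [352.8 279.1 198.6]
```

Call:
step_arm --moves "0.5 0.31 0.31 -0.01 0.02 0.01 0; 0.5 0.3 0.3 -0.01 0.02 0 0; 0.5 0.31 0.31 -0.02 0.02 0.01 0; 0.5 0.3 0.31 -0.01 0.02 0 0; 0 0.45 0 0 0 0 0; 0 0.45 0 0 0 0 0; 0 0.4 0 0 0 0 0; 0 0 0 0 0 0 0"

```text
clock: 30.75
eef_pos: [355.9, 272.7, 201.5]
tool_rot: [-1.571, 0.004, 1.319]
force: [-0.4, -1.2, -0.8]
width: 21.1
```

```bash
python3 gf.py -60 0 14 3; python3 -c "
from look2 import *
look2('x',('side','scene'))"
```

```text
30.75 rel [-55.8  -5.5  53. ] rot [-0.001 -0.008 -0.007] F [-0.4 -1.2 -0.8] w 21.1 q [-0.35  0.43 -0.51  2.08  0.32  0.71  0.26]
0.04 0.26 0.03 0 -0.02 -0.02 0; 0.03 0.26 0.03 0 -0.03 -0.02 0; 0.04 0.26 0.03 -0.01 -0.02 -0.02 0
3 rows; end [352.9 279.1 162.5]
30.75 [355.9 272.7 201.5] [-1.571  0.004  1.319] seat [345.9 274.2  82. ] F [-0.4 -1.2 -0.8] w 21.1 q [-0.35  0.43 -0.51  2.08  0.32  0.71  0.26]
```

View pics/x.png

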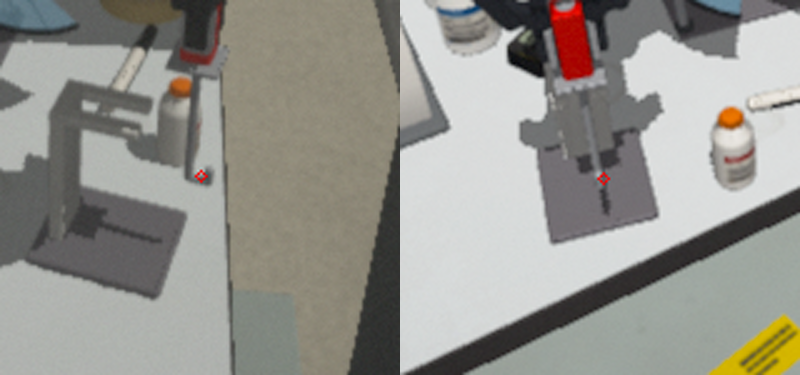

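Call:
step_arm --moves "0.04 0.26 0.03 0 -0.02 -0.02 0; 0.03 0.26 0.03 0 -0.03 -0.02 0; 0.04 0.26 0.03 0 -0.02 -0.02 0; 0 0 0 0 0 0 0; 0 0 0 0 0 0 0"

```text
clock: 31.35
eef_pos: [356.0, 281.7, 165.9]
tool_rot: [-1.576, -0.01, 1.326]
force: [0.0, 0.4, -0.7]
width: 21.4
```

```bash
python3 gf.py -30 0 12 3 0 0 12 4; python3 -c "
from look2 import *
look2('y',('side','scene'))"
```

```text
31.35 rel [-57.8   3.3  17.4] rot [ 0.004 -0.001  0.007] F [ 0.   0.4 -0.7] w 21.4 q [-0.39  0.49 -0.47  2.12  0.38  0.61  0.2 ]
-0.02 0.04 -0.19 0.01 0 0.02 0; -0.02 0.03 -0.18 0.01 0 0.02 0; -0.02 0.04 -0.19 0.02 -0.01 0.02 0; 0 0 -0.15 0 0 0 0; 0 0 -0.15 0 0 0 0; 0 0 -0.15 0 0 0 0; 0 0 -0.15 0 0 0 0
7 rows; end [411.6 264.8 160.5]
31.35 [356.  281.7 165.9] [-1.576 -0.01   1.326] seat [347.  284.6  46.3] F [ 0.   0.4 -0.7] w 21.4 q [-0.39  0.49 -0.47  2.12  0.38  0.61  0.2 ]
```

View pics/y.png

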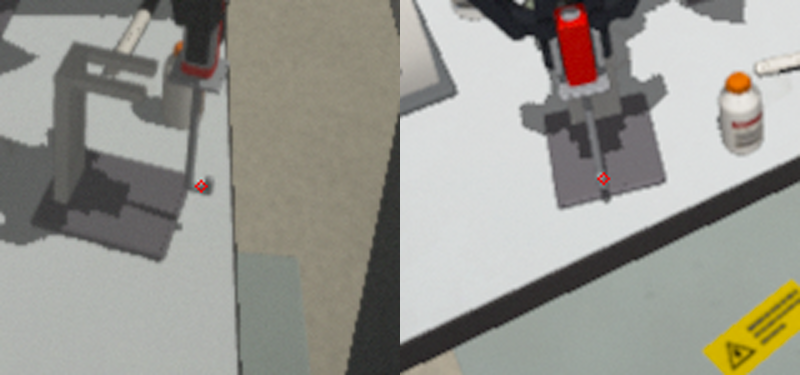

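Call:
step_arm --moves "-0.03 0.04 -0.19 0.01 0 0.02 0; -0.02 0.03 -0.18 0.01 0 0.02 0; -0.02 0.03 -0.15 0.02 0 0.02 0; 0 0 0 0 0 0 0; 0 0 0 0 0 0 0"

```text
clock: 31.95
eef_pos: [380.2, 271.6, 159.8]
tool_rot: [-1.57, -0.002, 1.325]
force: [-0.0, 0.4, -0.2]
width: 20.9
```

```bash
python3 gf.py 0 0 12 5
```

```text
31.95 rel [-31.9  -0.8  11.3] rot [-0.002 -0.002 -0.001] F [-0.   0.4 -0.2] w 20.9 q [-0.35  0.52 -0.47  2.08  0.39  0.63  0.25]
0 0 -0.13 0 0 0 0; 0.01 -0.01 -0.13 -0.01 -0.01 0 0; 0 0 -0.12 0 0 -0.01 0; 0 0 -0.13 0 0 0 0; 0.01 0 -0.13 0 0 0 0
5 rows; end [411.4 264.8 160.3]
```

Call:
step_arm --moves "0 0 -0.13 0 0 0 0; 0.01 0 -0.13 0 0 0 0; 0 0 -0.12 0 0 0 0; 0 0 -0.13 0 0 0 0; 0.01 0 -0.11 0 0 0 0; 0 0 0 0 0 0 0; 0 0 0 0 0 0 0"

```text
clock: 32.65
eef_pos: [410.3, 265.3, 160.0]
tool_rot: [-1.571, -0.002, 1.326]
force: [-0.3, 1.2, -1.4]
width: 21.4
```

```bash
python3 gf.py 0 0 0.5 4; python3 -c "
from look2 import *
look2('z',('side','scene'))"
```

```text
32.65 rel [-1.1  0.3 11.5] rot [-0.001 -0.001 -0.001] F [-0.3  1.2 -1.4] w 21.4 q [-0.31  0.54 -0.47  2.03  0.39  0.66  0.3 ]
0 0.05 -0.01 0 0 0 0; 0 0.06 0 -0.01 0 0 0; -0.01 0.05 -0.01 0 -0.01 -0.01 0; 0 0.06 0 0 0 0 0
4 rows; end [411.2 264.6 149. ]
32.65 [410.3 265.3 160. ] [-1.571 -0.002  1.326] seat [400.4 267.4  40.5] F [-0.3  1.2 -1.4] w 21.4 q [-0.31  0.54 -0.47  2.03  0.39  0.66  0.3 ]
```

View pics/z.png

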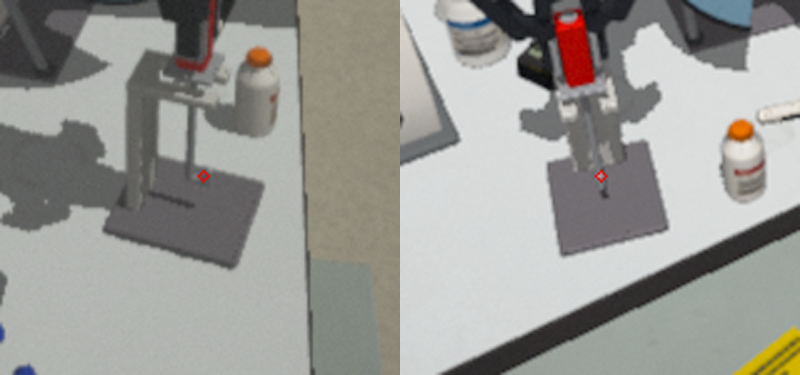

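Call:
step_arm --moves "0 0.05 0 0 0 0 0; 0 0.06 0 0 0 0 0; 0 0.05 -0.01 0 0 0 0; 0 0.05 0 0 0 0 0; 0 0.02 0 0 0 0 0; 0 0 0 0 0 0 0; 0 0 0 0 0 0 0"

```text
clock: 33.45
eef_pos: [410.7, 265.1, 148.6]
tool_rot: [-1.571, -0.002, 1.326]
force: [-0.5, -1.1, 2.2]
width: 21.7
```

```bash
python3 gf.py 0 0 0 1; python3 -c "
from look2 import *
look2('aa',('side','scene'))"
```

```text
33.45 rel [-0.7  0.3  0.1] rot [-0.001 -0.001 -0.001] F [-0.5 -1.1  2.2] w 21.7 q [-0.32  0.56 -0.45  2.03  0.4   0.63  0.29]
-0.01 0 -0.01 -0.01 -0.01 -0.01 0
1 rows; end [411.1 264.5 148.6]
33.45 [410.7 265.1 148.6] [-1.571 -0.002  1.326] seat [400.8 267.2  29.1] F [-0.5 -1.1  2.2] w 21.7 q [-0.32  0.56 -0.45  2.03  0.4   0.63  0.29]
```

View pics/aa.png

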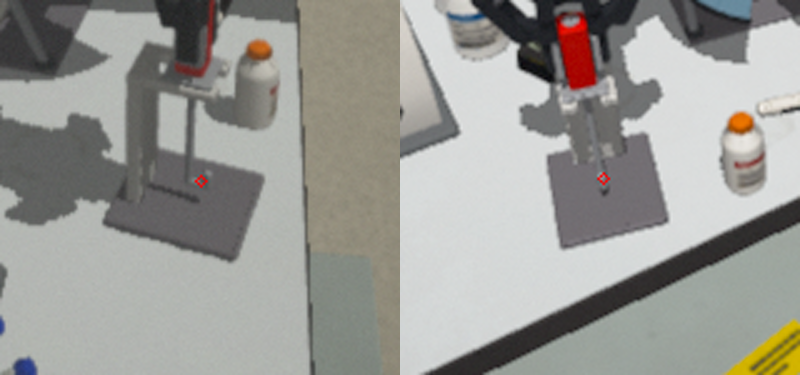

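Collar rests on the tines (vertical force +2.2 N). Release and withdraw straight up.

Call:
step_arm --moves "0 0 0 0 0 0 0.6; 0 0 0 0 0 0 1; 0 0 0 0 0 0 1; 0 0 0 0 0 0 1; 0 -0.4 0 0 0 0 1; 0 -0.8 0 0 0 0 1; 0 -0.9 0 0 0 0 1; 0 -0.9 0 0 0 0 1; 0 0 0 0 0 0 1; 0 0 0 0 0 0 1"

```text
clock: 34.55
eef_pos: [411.2, 265.0, 299.4]
tool_rot: [-1.573, -0.003, 1.326]
force: [-0.6, -0.7, 0.3]
width: 85.6
```

```bash
python3 -c "
from look2 import *
st=ctrl.read_state();print(st['clock'],st['eef_pos'],st['width'],st['force'])
for n in ('scene','side','wrist'):
    pic=get_image(n);cv2.imwrite(f'pics/end_{n}.png',pic['color'])
    if n!='wrist':
        for t in ['picker_grip','picker_hook','orange_carrier','orange_carrier_bail','blue_carrier','indicator','cover_knob']: print(n,t,[(x['position'],round(x['conf'],2)) for x in nets.place_of(pic,t)[:1]])
    if n=='scene':
        d=pic['color'].copy()
        for X in (cov(B,.78,104,np.radians(38),5),cov(B,.78,104,-np.radians(38),5)):
            r=proj(pic,X)[0];cv2.circle(d,tuple(int(round(t)) for t in r),1,(0,0,255),-1)
        cv2.imwrite('pics/end_z.png',np.hstack([cv2.resize(d[130:250,225:345],None,fx=3.3,fy=3.3,interpolation=cv2.INTER_CUBIC),cv2.resize(d[210:330,185:305],None,fx=3.3,fy=3.3,interpolation=cv2.INTER_CUBIC)]))
"
```

```text
34.55 [411.17240499 265.00542428 299.42724854] 85.64228091756792 [-0.58667557 -0.74631029  0.34523361]
scene picker_grip [([365.0, 157.4, 1.3], 0.5)]
scene picker_hook [([405.4, 264.9, 25.0], 0.97)]
scene orange_carrier [([475.8, -328.4, 2.2], 0.95)]
scene orange_carrier_bail [([476.6, -328.4, 85.8], 0.87)]
scene blue_carrier [([579.8, 75.3, 141.3], 0.74)]
scene indicator [([526.0, 43.1, 146.8], 0.73)]
scene cover_knob [([525.4, 43.4, 148.2], 0.84)]
side picker_grip [([414.0, 263.8, 164.0], 0.66)]
side picker_hook [([409.4, 267.3, 23.2], 0.75)]
side orange_carrier [([478.7, -330.0, 5.7], 0.39)]
side orange_carrier_bail []
side blue_carrier []
side indicator [([365.1, 154.7, -1.9], 0.62)]
side cover_knob [([522.0, 40.8, 147.9], 0.97)]
```

View pics/end_z.png

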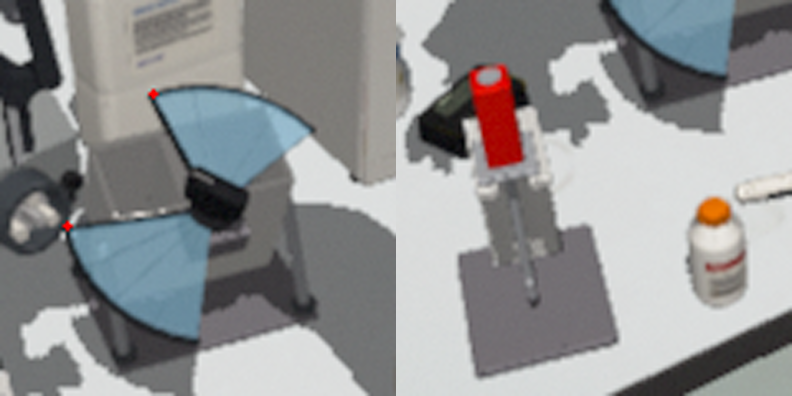

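View pics/end_side.png

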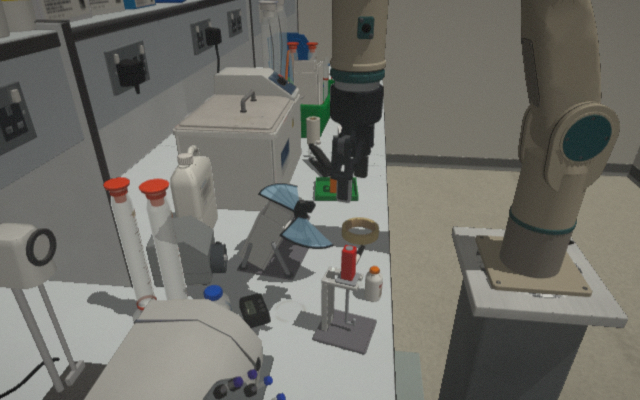

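View pics/end_wrist.png

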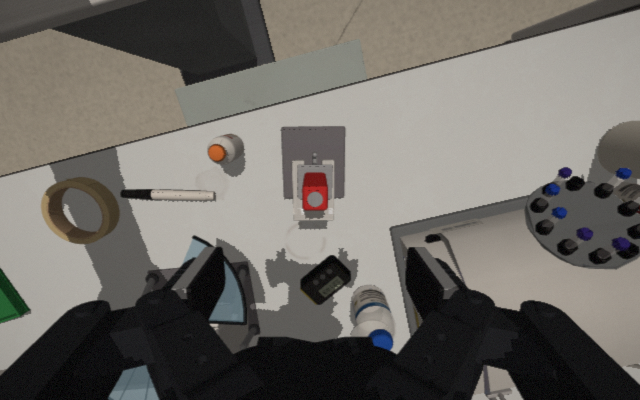

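```bash
python3 -c "
from cell import ctrl
print(ctrl.finish_job())"
```

```text
the job is handed in; nothing more can be done
None
```

The job is done and handed in at about 35 s on the robot's clock, inside the 72 s limit; the system reports no verdict.

**What I did**
- Turned the cover by its knob to about +0.78 rad, over the left well with the orange carrier.
- Took the hook, lifted the orange carrier out by its bail and stood it upright in the tray.
- Hung the hook back in its fork and withdrew the open gripper to 300 mm.

**Last checks**
- **Cover:** the edge of its opening measures about 0.78 rad. Both of its outer corners matched the model in the scene picture after the carrier came out and again at the end.
- **Orange carrier:** it stands at about (476, -328), near the tray's middle. Its bail reads about 86 mm high against 88.5 mm expected. Only the hook touched it.
- **Hook:** it hangs with its collar on the tines. The nets put the handle centre at 164 mm in the side view, against 166 mm expected.
- **Bottle:** it is where it was, to within about 3 mm.
- **Forces:** wrist force stayed below 10 N in every reading I took.

**What disagreed or went unchecked**
- In the last scene picture the nets gave wrong places for the blue carrier, the bottle and the handle. The pictures, and the side view for the bottle and the handle, contradict them.
- The blue carrier was not visible in the last pictures. I last saw it in its well as the orange one came out, and nothing went near it after that.
- My image fit put the dial axis about 43 mm down-slope of the mouths, where I had first taken 40 mm.
- My first try at the knob ran into joint 6 and 7 limits, so I turned the gripper half round before grasping it.

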